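# Clamp the LC columns and put the guard columns away

## Task

Swing the strap of the clamping fixture open, lay every long steel column in a V-groove of its own (there are one or two; either groove will do) so that it seats level and centred between its end nuts, then swing the strap fully back over the columns and press the black cam lever down until it snaps past centre and clamps. Put every short guard column into the grey tray, lying flat on its floor, at any time.

Things in the scene. Friction and masses are not known exactly. Their poses are not given: they have to be found in the camera images.
- fixture: Fixed aluminium plate 140 (x) x 215 (y) x 8 mm; origin: centre of its underside, z up. Two V-grooves run along its x axis at y = +37.5 and -37.5 mm. Each is two dark steel 90-degree V-blocks, 14 mm thick, at x = -36 and +36 mm, 40 mm high, 36 mm wide at the mouth; between them (x -29 to +29 mm) fingers have open room down to the plate. A long column can lie up to 15 mm off x = 0.
- groove_p (a point): Seat centre of the groove nearer the strap's pivot: the point where the middle of a seated long column's axis lies, 38 mm above the table, y = +37.5 mm on the fixture.
- groove_n (a point): Seat centre of the groove nearer the cam lever: the point where the middle of a seated long column's axis lies, 38 mm above the table, y = -37.5 mm on the fixture.
- strap (a joint): Swing of the steel clamp strap, rad: 0 = closed, along the fixture's -y across both grooves; grows towards the fixture's -x side (1.57 = along -x); stops at 0 and 1.9. Starts at 0 to 0.5; beyond 1.3 it is clear of the grooves. Stays where left (1 N at the knob). The bar is 22 mm wide, underside 54 and top 61 mm above the table, reaching 182 mm from its pivot.
- strap_knob (a point): Centre of the round black upright knob on the strap, 18 mm in diameter and 26 mm tall (61 to 87 mm above the table; this point is 74 mm up), 110 mm from the strap's pivot. Move the knob along its arc to swing the strap.
- strap_pivot (a point): Point on the strap's upright pivot axis, level with the middle of the knob, 74 mm above the table.
- cam_lever (a joint): Angle of the over-centre cam lever, rad: 0 = open, pointing to the fixture's -y and up, 62 degrees from upright; grows as it is pressed down. Centre at 0.84, beyond which it snaps to its stop at 1.05 (clamped, 32 degrees below level). Takes about 8 N at the pad; let go before the centre it may spring back. Clamping draws the strap about 5 mm down.
- lever_pad (a point): Middle of the upper face of the cam lever's black pad, 22 mm wide and 18 mm long, near the lever's end, 50 mm from the lever's pivot: press here, downwards along its arc.
- lever_pivot (a point): Centre of the cam lever's pivot, 70 mm above the table; its axis runs along the fixture's x.
- tray: Fixed open grey tray for guard columns, 280 (its x) x 140 (its y) x 22 mm high, walls and floor 4 mm. Origin: centre of its underside, z up.
- long_a_mid (a point): Middle, on the axis, of a long steel column, 148 mm long, 300 g: a round barrel 22 mm in diameter and 116 mm long along its x axis, with an eight-sided nut 25 mm across flats and 16 mm long at each end. Starts lying on the table on its nuts, axis 12.5 mm up.
- long_b_mid (a point): Middle, on the axis, of a long steel column, 148 mm long, 300 g: a round barrel 22 mm in diameter and 116 mm long along its x axis, with an eight-sided nut 25 mm across flats and 16 mm long at each end. Starts lying on the table on its nuts, axis 12.5 mm up. May be absent.
- short_a_mid (a point): Middle, on the axis, of a short steel guard column, 68 mm long, 100 g: a round barrel 20 mm in diameter and 44 mm long along its x axis, with a square nut 24 mm across flats and 12 mm long at each end. Starts lying on the table on its nuts, axis 12 mm up. May be absent.
- short_b_mid (a point): Middle, on the axis, of a short steel guard column, 68 mm long, 100 g: a round barrel 20 mm in diameter and 44 mm long along its x axis, with a square nut 24 mm across flats and 12 mm long at each end. Starts lying on the table on its nuts, axis 12 mm up. May be absent.
- short_c_mid (a point): Middle, on the axis, of a short steel guard column, 68 mm long, 100 g: a round barrel 20 mm in diameter and 44 mm long along its x axis, with a square nut 24 mm across flats and 12 mm long at each end. Starts lying on the table on its nuts, axis 12 mm up. May be absent.
There are look-alikes about, which are no part of the job. What is shaped like the part that bears short_c_mid but orange is not meant.

How it is judged:
By the outcome, as a careful person would: the job done as asked, in the order asked, and still so for the second after the job is handed in, with the robot touching nothing.
Of long_b, short_a, short_b, short_c only 3 to 4 are there at a start; the rules pass over those that are not, and their reading is None.
At some moment in a run one of short_a, short_b, short_c may be knocked a few centimetres aside while the robot is not near it.
Once in a run the grip may slacken for a moment while it holds something.
It also fails if it takes over 208 s, if anything falls off the work surface, if the arm or the gripper's body presses on something with over 40 N, if the wrist force passes 120 N, or if a joint passes its speed limit or range.

## Robot

A 6-joint arm with a two-finger parallel gripper is mounted at the origin on the work surface. World frame = base frame: x ahead of the robot, y to its left, z up, the work surface at z = 0. Lengths are in m, angles in rad, forces in N, time in s.
With the tool pointing down it reaches from about 0.35 to 0.85 m from the base axis. Payload 8.1 kg.
Tool frame: the origin (TCP) lies at the very end of the fingers, on their centre line; the grasp point (between the pads) lies 19 mm behind it; z points along the fingers, y is the direction in which the jaws open and shut (so a half turn about z gives the same grasp; the last joint's range is limited). The gripper opens to 93 mm and grips with 3 to 60 N. Pads are 15 mm wide; open, the fingers measure 128 mm over their backs; the gripper's body (75 mm by 188 mm) begins 65 mm behind the grasp point.
Start: joints at [-1.21, 0.13, 1.488, -0, 1.523, -0.085], TCP at [0.259, -0.541, 0.183] pointing down, gripper open.
Joint ranges: [-2.96, 2.96], [-0.89, 2.26], [0.02, 2.5], [-1.34, 4.48], [0, 2.73], [-2.66, 2.66]. Speed limits (rad/s): [2.39, 2.39, 2.79, 3.14, 3.14, 3.14].

## Interface

Orientations are given as a unit quaternion [w, x, y, z].
In Python, from workcell import sense, snapshot, close_job, look_for gives the robot as it stands.
- The arm moves only by the shell command python3 -m crank 'ROWS' [FORCE]. ROWS is JSON, a list that holds one entry, the list of rows, each a list of 7 numbers: the shift along the tool's x, y, z in cm, then the turn, a rotation vector about the tool's x, y, z in degrees, then the finger opening in cm, from 0 to 9.3. In form: [[[x, y, z, wx, wy, wz, hand], ...]]. A call has 1 to 5 rows; each row is the pose to reach, as a shift and turn from the pose measured when the call began, along the tool's axes at that moment; what a row does not reach only later rows make up. A row lasts 1/10 s, in which the tool goes at most 50 mm and 8.59 degrees, less where a joint would pass 70% of its speed; a pose out of reach is approached as far as the arm can. A call with a gripper value outside its range is refused whole. The fingers move at their own pace and stop on an object; FORCE is the grip in N (left out, the last holds). Time passes only in rows, so rows that repeat a pose let the fingers close. It gives the time, the measured TCP pose, the force and the opening at its end, in the units of the state.
- sense(): the state, without advancing time (a new reading comes with each control period).
- snapshot(name): name is "side" or "top"; returns a dict with "color" (480x640x3 uint8, blue, green, red), "intrinsics" (3x3 intrinsics, pixels), "R" (3x3) and "t" (3): a world point X has camera coordinates R X + t. Camera axes: x right, y down, z forward; pixel columns grow to the right and rows downward; lengths in m; the calibration is good to about 2 mm. A picture is of the moment at which its call begins. There is no depth.
- close_job(): hands the job in, once; it reports no verdict.
Trained networks look in a picture, given as the dict that the camera call returned (one of the last four; its "shot" number tells which), for a name from the list of things; names that differ only in an ending like _2 or _b are one class to them, and where a whole thing is asked for, a point or a joint stands for the part that bears it (a point fixed in the world has none). Each returns a list of dicts, best first, with "p" (0 to 1); they miss things now and then, are a little off and sometimes report something else, mostly with a low value. They report only what shows in the picture. A call takes as long as a camera call. They do not tell look-alikes from the thing itself.
- look_for(target, picture): "box" ([left, top, width, height] in pixels, round what is visible of it).
The state is a dict: "clock": time; "qpos": joint angles; "qvel": joint speeds; "joint_efforts": joint torques, N m; "tool_pos": TCP position; "tcp_rot": TCP orientation; "contact_force": force on the tool from outside, world axes, zero at the start; "wrist_torque": the same for the moment, N m; "finger_gap": opening from 0.0 (shut) to 1.0 (fully open).
Only numpy, scipy, OpenCV 4.12 (cv2) and the standard library are available. Lean on these libraries where they do the work, as an engineer would, in place of code of your own. Each camera call takes 0.05 s, during which the arm holds its last target. There are 200 camera calls.

## Working session

There is one attempt and no reset: what is moved stays moved. The work goes in short steps, Python scripts to look and compute and a shell command to move; the robot and the scene stay as the last step left them, time stands still between calls to the robot, and variables do not carry over. Pictures are saved under pics/ and viewed, about 12 in all and at most 16, crops included, and the job is handed in when it is done.

```bash
ls; mkdir -p pics; cat > h.py <<'E'
import numpy as np, cv2
from workcell import sense, snapshot, look_for
from scipy.spatial.transform import Rotation as Rn
def Rt(s): 
    w,x,y,z=s['tcp_rot']; return Rn.from_quat([x,y,z,w]).as_matrix()
def ray(p,u,v,z):
    K,R,t=np.array(p['intrinsics']),np.array(p['R']),np.array(p['t'])
    d=R.T@np.linalg.solve(K,[u,v,1]); c=-R.T@t
    return c+d*(z-c[2])/d[2]
def pix(p,X):
    q=np.array(p['intrinsics'])@(np.array(p['R'])@np.array(X)+np.array(p['t'])); return q[:2]/q[2]
E
python3 - <<'E'
from h import *
s=sense(); print(s)
for n in ("top","side"):
    p=snapshot(n); cv2.imwrite(f"pics/{n}0.png",p['color']); print(n,-np.array(p['R']).T@np.array(p['t']),p['intrinsics'])
    for k in ["fixture","strap_knob","strap","lever_pad","tray","long_a_mid","short_a_mid"]:
        print(k,[([round(x) for x in d['box']],round(d['p'],2)) for d in look_for(k,p)])
E
```

```text
pics
{'clock': 0.0, 'qpos': array([-1.21042143e+00,  1.31159387e-01,  1.48925505e+00, -9.00407604e-06,
        1.52304757e+00, -8.53708456e-02]), 'qvel': array([-0.00100342,  0.00080635,  0.00049937, -0.00082555, -0.00130774,
       -0.00040387]), 'joint_efforts': array([-1.12162284e-03, -5.59844005e+01, -4.91759562e+01,  7.67585356e-02,
        3.52681708e-02, -9.48330421e-05]), 'tool_pos': array([ 0.25848254, -0.54075153,  0.18190191]), 'tcp_rot': array([-9.25237396e-04,  9.75266003e-01,  2.21032463e-01, -1.32569464e-04]), 'contact_force': array([0.57317829, 0.32197701, 0.24429144]), 'wrist_torque': array([ 0.02179444, -0.01206068, -0.01180006]), 'finger_gap': 0.9979608507381436}
top [ 4.14018662e-01 -6.36398096e-04  9.50444547e-01] [[453.91830713   0.         316.37482201]
 [  0.         453.91830713 236.46012738]
 [  0.           0.           1.        ]]
fixture [([122, 150, 122, 69], 0.7)]
strap_knob []
strap [([121, 173, 91, 42], 0.95)]
lever_pad [([209, 169, 31, 12], 0.85)]
tray [([444, 172, 74, 134], 0.78), ([120, 172, 98, 44], 0.33), ([121, 154, 124, 68], 0.29)]
long_a_mid [([342, 112, 14, 74], 0.61)]
short_a_mid [([296, 237, 16, 37], 0.81)]
side [-0.00682871  0.80096322  0.62680677] [[465.45704115   0.         310.78820049]
 [  0.         465.45704115 240.19254922]
 [  0.           0.           1.        ]]
fixture [([129, 247, 117, 111], 0.58)]
strap_knob [([143, 278, 98, 49], 0.95), ([312, 189, 101, 46], 0.64)]
strap [([146, 279, 96, 45], 0.74), ([326, 246, 25, 13], 0.38), ([233, 220, 50, 22], 0.24)]
lever_pad [([205, 244, 24, 25], 0.53)]
tray [([316, 186, 99, 51], 0.87)]
long_a_mid [([234, 221, 52, 21], 0.87)]
short_a_mid [([301, 263, 30, 18], 0.88)]
```

```bash
python3 - <<'E'
import cv2
a=cv2.imread("pics/top0.png")[80:330,90:540]; cv2.imwrite("pics/t1.png",cv2.resize(a,(800,444),interpolation=cv2.INTER_CUBIC))
a=cv2.imread("pics/side0.png")[160:400,100:440]; cv2.imwrite("pics/s1.png",cv2.resize(a,(800,565),interpolation=cv2.INTER_CUBIC))
E
```

```text
(no output)
```

View pics/t1.png

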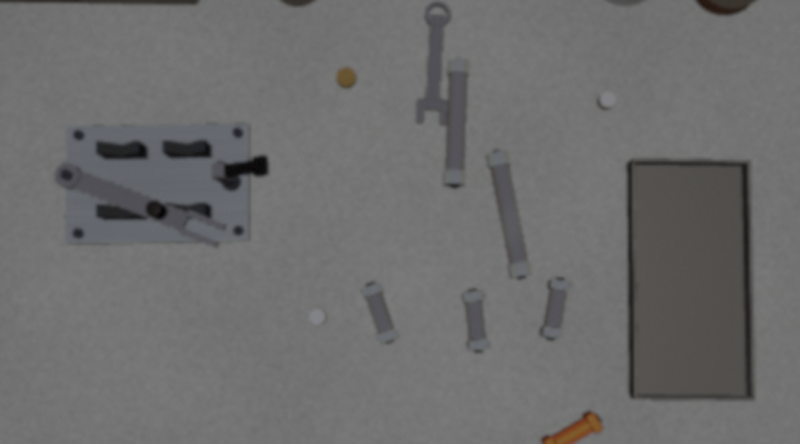

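View pics/s1.png

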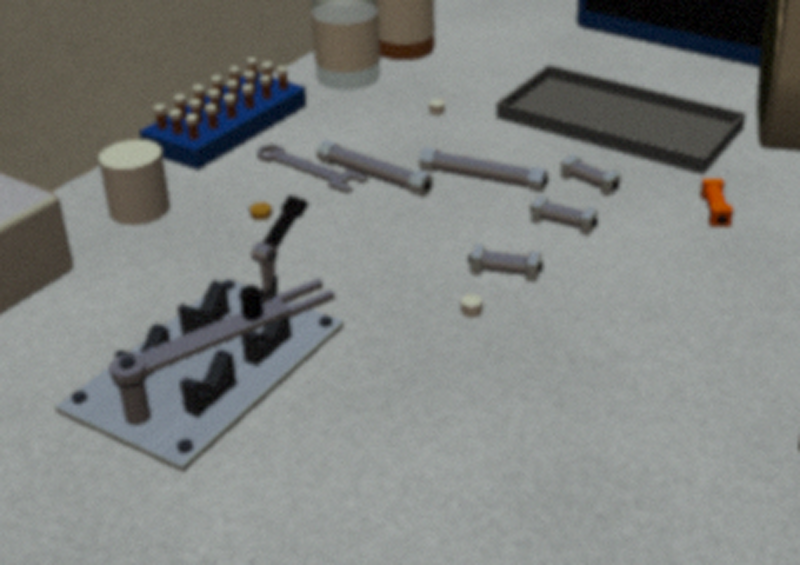

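Top crop: long columns at (456,122) and (508,214); shorts at (380,312), (476,321), (555,308). Look-alikes are the orange short at (573,428), the wrench at (435,65), and discs and cups. The strap is at about 0.35 rad with its knob at (156,209), the lever pad is at (260,166), and the tray is on the right.

```bash
python3 - <<'E'
from h import *
p=snapshot("top"); q=snapshot("side")
def C(u,v,z): return ray(p,u*450/800+90,v*250/444+80,z)
f=np.round
def ln(n,a,b,z,L):
    A,B=C(*a,z),C(*b,z); d=B-A; m=(A+B)/2
    print(n,f(m,4),'len',f(np.linalg.norm(d),4),'exp',L,'ang',f(np.degrees(np.arctan2(d[1],d[0])),1),'side',f((pix(q,m)-[100,160])*800/340))
ln('LA',(457,66),(454,179),.014,.132); ln('LB',(498,158),(519,270),.014,.132)
ln('S1',(373,289),(388,336),.014,.056); ln('S2',(474,296),(478,346),.014,.056); ln('S3',(559,284),(551,332),.014,.056)
sc=[C(*a,.008) for a in((78,134),(238,132),(78,233),(238,230))]
m=np.mean(sc,axis=0); ydir=(sc[0]+sc[2]-sc[1]-sc[3])/2; xd=(sc[0]+sc[1]-sc[2]-sc[3])/2
print('fix',f(m,4),'ydir',f(ydir,4),'ang',f(np.degrees(np.arctan2(ydir[1],ydir[0])),2),'x',f(xd,4))
for n,a,z in(('pivot',(67,174),.063),('knob',(156,208),.087),('pad',(260,166),.093),('lpiv',(222,170),.07)):
    X=C(*a,z); print(n,f(X,4),'side',f((pix(q,X)-[100,160])*800/340))
t=[C(*a,.022) for a in((629,161),(749,161),(752,397),(632,397))]; print('tray',f(np.mean(t,axis=0),4),f(np.array(t),3).tolist())
print('Rtool',f(Rt(sense()),3))
E
```

```text
LA [ 0.6596 -0.0772  0.014 ] len 0.1354 exp 0.132 ang 178.6 side [375. 166.]
LB [ 0.5513 -0.1395  0.014 ] len 0.1343 exp 0.132 ang -169.6 side [484. 168.]
S1 [0.4347 0.0095 0.014 ] len 0.0572 exp 0.056 ang -161.9 side [507. 260.]
S2 [ 0.4255 -0.1014  0.014 ] len 0.0582 exp 0.056 ang -175.4 side [567. 213.]
S3 [ 0.4412 -0.1935  0.014 ] len 0.0568 exp 0.056 ang 170.2 side [591. 173.]
fix [0.5862 0.2716 0.008 ] ydir [-0.0047  0.1868  0.    ] ang 91.43 x [0.1169 0.003  0.    ]
pivot [0.5843 0.3561 0.063 ] side [129. 362.]
knob [0.5436 0.2504 0.087 ] side [254. 287.]
pad [0.5891 0.1389 0.093 ] side [296. 208.]
lpiv [0.5889 0.1842 0.07  ] side [267. 251.]
tray [ 0.477  -0.3499  0.022 ] [[0.614, -0.28, 0.022], [0.615, -0.421, 0.022], [0.34, -0.419, 0.022], [0.339, -0.28, 0.022]]
Rtool [[ 0.902  0.431 -0.   ]
 [ 0.431 -0.902  0.   ]
 [-0.    -0.    -1.   ]]
```

```bash
python3 -m crank '[[[16.7,-16.4,0,0,0,25.5,9.3],[16.7,-16.4,0,0,0,25.5,9.3],[16.7,-16.4,0,0,0,25.5,9.3],[16.7,-16.4,0,0,0,25.5,9.3],[16.7,-16.4,0,0,0,25.5,9.3]]]' 20
python3 -c "
from h import *;s=sense();print(Rt(s).round(3),s['tool_pos'],s['clock'])"
```

```text
clock: 1.4
tool_pos: [0.3394, -0.3188, 0.1831]
tcp_rot: [-0.0, 1.0, 0.001, 0.0]
contact_force: [0.5, 0.4, -0.5]
finger_gap: 0.999
[[ 1.     0.001  0.001]
 [ 0.001 -1.     0.   ]
 [ 0.001 -0.    -1.   ]] [ 0.3393635  -0.31879133  0.18308458] 1.4
```

```bash
python3 -m crank '[[[8,-22.8,0,0,0,0,9.3],[8,-22.8,0,0,0,0,9.3],[8,-22.8,0,0,0,0,9.3],[8,-22.8,0,0,0,0,9.3],[8,-22.8,0,0,0,0,9.3]]]' >/dev/null
python3 -m crank '[[[8,-22.8,0,0,0,0,5],[8,-22.8,0,0,0,0,5],[8,-22.8,0,0,0,0,5],[8,-22.8,0,0,0,0,5],[8,-22.8,0,0,0,0,5]]]' 
python3 -m crank '[[[4.4,-11.3,4,0,0,0,5],[4.4,-11.3,4,0,0,0,5],[4.4,-11.3,4,0,0,0,5],[4.4,-11.3,4,0,0,0,5],[4.4,-11.3,4,0,0,0,5]]]'
python3 - <<'E'
from h import *
p=snapshot("side"); a=p['color'][180:370,100:350]; cv2.imwrite("pics/s2.png",cv2.resize(a,(750,570),interpolation=cv2.INTER_CUBIC))
E
```

```text
clock: 2.4
tool_pos: [0.4995, 0.1423, 0.1839]
tcp_rot: [-0.0, 1.0, 0.001, 0.001]
contact_force: [1.0, -1.2, -0.4]
finger_gap: 0.62
clock: 2.9
tool_pos: [0.5429, 0.2555, 0.1435]
tcp_rot: [0.0, 1.0, 0.002, 0.001]
contact_force: [0.2, -0.4, -0.2]
finger_gap: 0.541
```

View pics/s2.png

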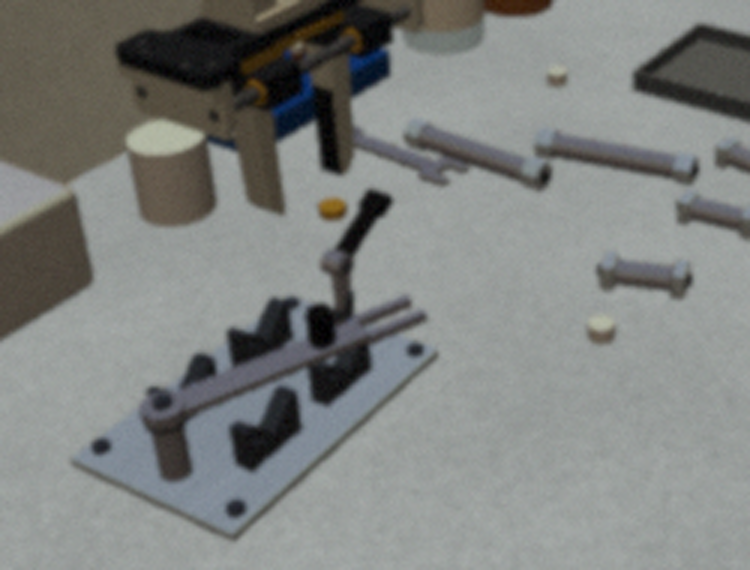

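```bash
python3 -m crank '[[[0,0.5,4,0,0,0,5],[0,0.5,6.5,0,0,0,5],[0,0.5,7.7,0,0,0,5],[0,0.5,7.7,0,0,0,5]]]' 10
python3 -m crank '[[[0,0,0,0,0,0,1],[0,0,0,0,0,0,1],[0,0,0,0,0,0,1],[0,0,0,0,0,0,1],[0,0,0,0,0,0,1]]]' 10
python3 -m crank '[[[0,0,0,0,0,0,1],[0,0,0,0,0,0,1],[0,0,0,0,0,0,1]]]' 10
```

```text
clock: 3.35
tool_pos: [0.5424, 0.2484, 0.0661]
tcp_rot: [0.001, 1.0, 0.001, 0.0]
contact_force: [-1.0, 1.0, -0.3]
finger_gap: 0.535
clock: 3.85
tool_pos: [0.5427, 0.2486, 0.0666]
tcp_rot: [0.0, 1.0, 0.001, 0.0]
contact_force: [0.2, 0.6, -0.5]
finger_gap: 0.153
clock: 4.15
tool_pos: [0.5427, 0.2487, 0.0666]
tcp_rot: [0.0, 1.0, 0.001, 0.0]
contact_force: [0.1, -0.2, 0.1]
finger_gap: 0.109
```

```bash
python3 - <<'E'
from h import *
p=snapshot("side"); a=p['color'][230:330,120:270]; cv2.imwrite("pics/s3.png",cv2.resize(a,(800,533),interpolation=cv2.INTER_CUBIC))
print((pix(p,[.5436,.2504,.087])-[120,230])*800/150,(pix(p,[.5427,.2487,.0666])-[120,230])*800/150)
p=snapshot("top");cv2.imwrite("pics/t3.png",cv2.resize(p['color'][140:230,110:250],(800,514),interpolation=cv2.INTER_CUBIC))
E
```

```text
[469.63100602 277.77116152] [479.80792196 320.6401637 ]
```

View pics/s3.png

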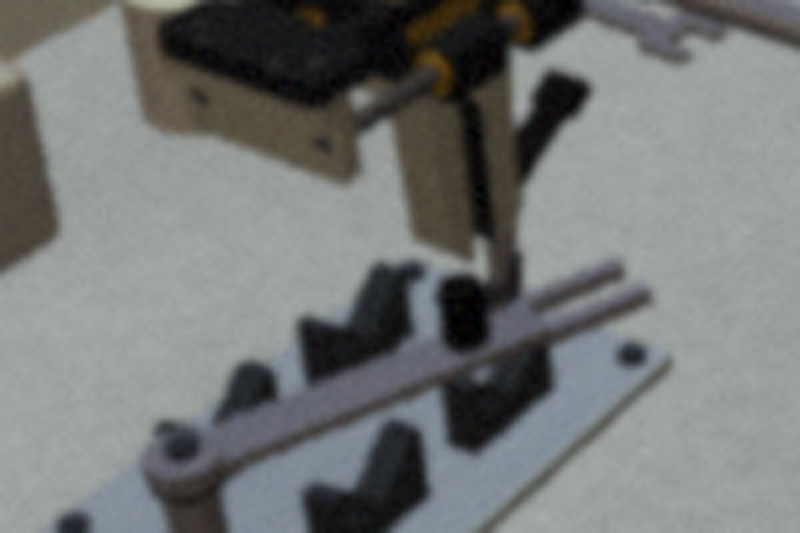

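The fingers shut beside the knob. It sits in front of them at (463,310), and the tips at (475,258) are higher in the picture than the TCP projects. I'll check the top view and the projections.

```bash
python3 - <<'E'
from h import *
p=snapshot("side")
print('tips at s2 time',(pix(p,[.543,.2555+.025,.1435])),(pix(p,[.543,.2555-.025,.1435])),'seen (195,250),(215,237)')
q=snapshot("top"); g=lambda X:(pix(q,X)-[110,140])*800/140
print('now top',g([.5427,.2487,.0666]),'knob',g([.5436,.2504,.087]))
E
```

```text
tips at s2 time [194.54404837 265.47352363] [212.31275802 253.41767817] seen (195,250),(215,237)
now top [409.16974684 338.21516503] knob [387.02930273 326.52011132]
```

View pics/t3.png

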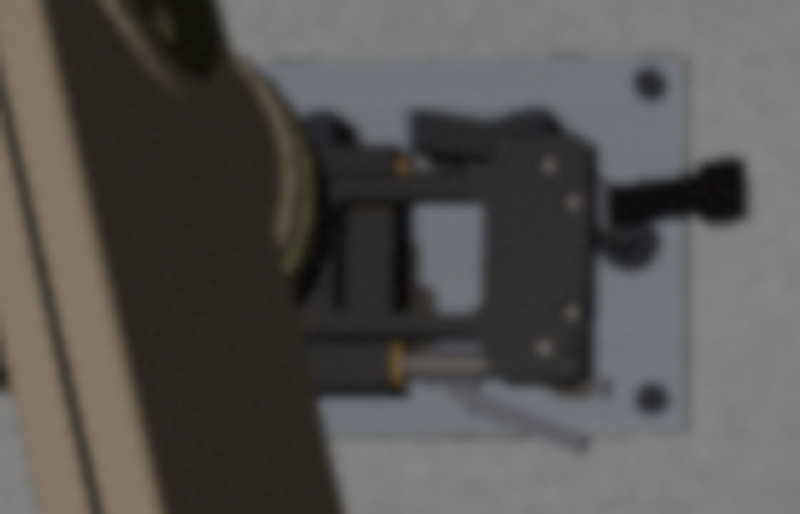

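```bash
python3 - <<'E'
from h import *
p=snapshot("side")
for X,uv in(([.543,.2805,.1435],(195,250)),([.543,.2305,.1435],(215,237)),([.5427,.2487+.005,.0666],(209-0,278))):
    print('planar',ray(p,*uv,X[2])-X)
    J=np.array([pix(p,np.array(X)+d)-pix(p,X) for d in .01*np.eye(3)]); print(J.round(1).tolist())
p=snapshot("top"); X=[.5427,.2487,.0666];print(np.array([pix(p,np.array(X)+d)-pix(p,X) for d in .01*np.eye(3)]).round(1).tolist())
E
```

```text
planar [ 3.73034749e-02 -4.19229705e-02 -8.32667268e-17]
[[-4.0, -1.5], [-3.7, 2.5], [-0.6, -4.5]]
planar [ 3.76682162e-02 -5.20843284e-02 -2.77555756e-17]
[[-3.9, -1.4], [-3.4, 2.3], [-0.5, -4.4]]
planar [ 2.97721033e-02 -3.62586802e-02 -1.38777878e-17]
[[-3.8, -1.6], [-3.4, 2.6], [-0.5, -4.1]]
[[0.1, -5.1], [-5.1, -0.0], [-1.4, -0.8]]
```

```bash
python3 -m crank '[[[0,0,0,0,0,0,5],[0,0,0,0,0,0,5],[0,0,0,0,0,0,5],[0,0,0,0,0,0,5]]]' 10
python3 -m crank '[[[0,0,0.4,0,0,0,5],[0,0,0.4,0,0,0,5]]]' |grep -v rot
python3 -m crank '[[[0,0,0.3,0,0,0,5],[0,0,0.3,0,0,0,5]]]' |grep -v rot
python3 -c "
from h import *
p=snapshot('side');cv2.imwrite('pics/s4.png',cv2.resize(p['color'][200:330,120:270],(692,600),interpolation=cv2.INTER_CUBIC)); s=sense(); print(s['tool_pos'],s['qpos'])
T=s['tool_pos']; print([(pix(p,T+[0,d,0])-[120,200])*600/130 for d in(.025,-.025)])"
```

```text
clock: 4.85
tool_pos: [0.5427, 0.2486, 0.0666]
tcp_rot: [0.0, 1.0, 0.001, 0.0]
contact_force: [-0.3, 0.6, -0.7]
finger_gap: 0.402
clock: 5.05
tool_pos: [0.5422, 0.2484, 0.0618]
contact_force: [0.7, -0.2, 0.2]
finger_gap: 0.526
clock: 5.25
tool_pos: [0.5417, 0.2483, 0.058]
contact_force: [0.9, -0.1, 0.0]
finger_gap: 0.537
[0.54189106 0.24834855 0.05829563] [ 3.44555226e-01  2.12338430e-01  1.62938840e+00 -1.22253661e-03
  1.30128267e+00  1.91414668e+00]
[array([379.99450382, 461.6448415 ]), array([456.48604554, 402.55209314])]
```

View pics/s4.png

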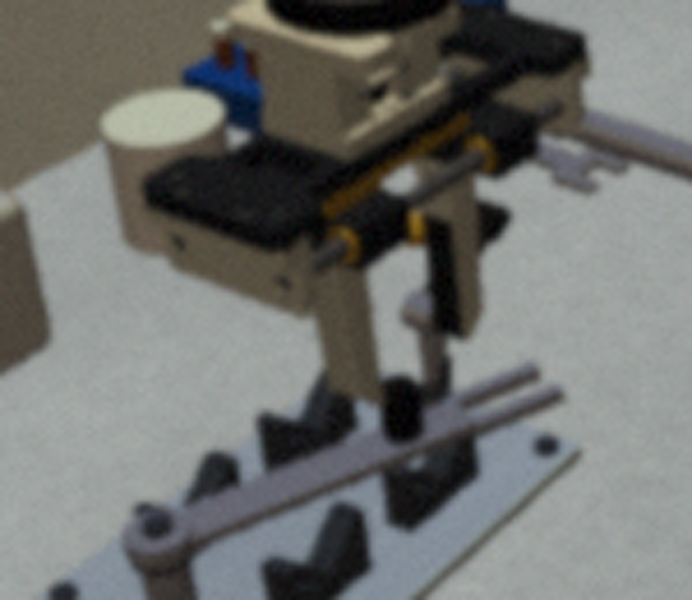

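```bash

python3 -m crank '[[[0,0,0.5,0,0,0,5],[0,0,1,0,0,0,5],[0,0,1,0,0,0,5]]]' 10|grep -v rot
python3 -m crank '[[[0,0,0.4,0,0,0,5],[0,0,0.4,0,0,0,5]]]' |grep -v rot
python3 -m crank '[[[0,0,0,0,0,0,1],[0,0,0,0,0,0,1],[0,0,0,0,0,0,1],[0,0,0,0,0,0,1],[0,0,0,0,0,0,1]]]' 10|grep -v rot
python3 -m crank '[[[0,0,0,0,0,0,1],[0,0,0,0,0,0,1],[0,0,0,0,0,0,1]]]' 10|grep -v rot
```

```text
clock: 5.6
tool_pos: [0.541, 0.248, 0.047]
contact_force: [-0.4, 0.5, -1.0]
finger_gap: 0.541
clock: 5.8
tool_pos: [0.5404, 0.2478, 0.0421]
contact_force: [-0.1, 0.2, -0.1]
finger_gap: 0.535
clock: 6.3
tool_pos: [0.5414, 0.2521, 0.0421]
contact_force: [7.1, 19.3, -12.5]
finger_gap: 0.229
clock: 6.6
tool_pos: [0.5419, 0.2545, 0.0421]
contact_force: [4.3, 10.5, -6.7]
finger_gap: 0.183
```

```bash

python3 -m crank '[[[-1.2,-0.6,0,0,0,0,1],[-2.4,-1.3,0,0,0,0,1],[-3.4,-2.1,0,0,0,0,1],[-4.5,-3.2,0,0,0,0,1],[-4.5,-3.2,0,0,0,0,1]]]' 15|grep -v rot
python3 -c "
from h import *
p=snapshot('side');cv2.imwrite('pics/s5.png',cv2.resize(p['color'][200:350,100:280],(720,600),interpolation=cv2.INTER_CUBIC))"
```

```text
clock: 7.1
tool_pos: [0.4935, 0.2855, 0.042]
contact_force: [-9.5, -8.8, 8.4]
finger_gap: 0.18
```

View pics/s5.png

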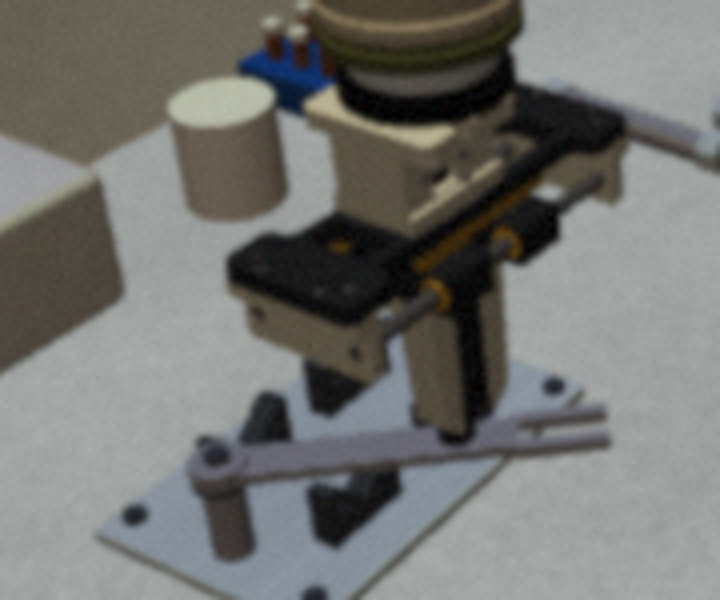

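```bash

python3 -m crank '[[[-1.1,-1.1,0,0,0,0,1],[-1.8,-2.3,0,0,0,0,1],[-2.4,-3.7,0,0,0,0,1],[-2.7,-5.0,0,0,0,0,1],[-2.9,-6.6,0,0,0,0,1]]]' 15|grep -v rot
python3 -m crank '[[[0,0,0,0,0,0,1],[0,0,0,0,0,0,1]]]' |grep -v rot
```

```text
clock: 7.65
tool_pos: [0.4605, 0.3513, 0.042]
contact_force: [-14.1, -3.4, 9.8]
finger_gap: 0.133
clock: 7.85
tool_pos: [0.4586, 0.3527, 0.042]
contact_force: [-7.8, 1.5, 5.9]
finger_gap: 0.115
```

```bash

python3 -m crank '[[[0,0,0,0,0,0,5],[0,0,0,0,0,0,5],[0,0,0,0,0,0,5],[0,0,0,0,0,0,5],[0,0,-2,0,0,0,5]]]' 15|grep -v rot
python3 -m crank '[[[0,0,-5,0,0,0,5],[0,0,-10,0,0,0,5],[0,5,-12,0,0,0,5],[0,10,-12,0,0,0,5],[0,15,-12,0,0,0,5]]]' |grep -v rot
python3 -m crank '[[[5,22,0,0,0,0,5],[5,22,0,0,0,0,5],[5,22,0,0,0,0,5],[5,22,0,0,0,0,5],[5,22,0,0,0,0,5]]]' |grep -v rot
python3 - <<'E'
from h import *
p=snapshot('side');s=sense();T=s['tool_pos'];print(T)
P=[pix(p,T+[0,d,0]) for d in(.025,-.025)]; c=np.mean(P,axis=0).astype(int); x0,y0=c[0]-75,c[1]-80
print([(q-[x0,y0])*4 for q in P]); a=cv2.resize(p['color'][y0:y0+140,x0:x0+140],(560,560),interpolation=cv2.INTER_CUBIC)
q=snapshot('top'); b=cv2.resize(q['color'][150:230,110:220],(240*11//8+0,240))
o=np.zeros((560,800,3),np.uint8);o[:,:560]=a;o[:175,560:]=cv2.resize(b,(240,175));cv2.imwrite('pics/s6.png',o)
E
```

```text
clock: 8.35
tool_pos: [0.457, 0.351, 0.0591]
contact_force: [0.0, -0.9, -0.6]
finger_gap: 0.492
clock: 8.85
tool_pos: [0.4606, 0.2035, 0.1807]
contact_force: [1.1, -0.5, 0.2]
finger_gap: 0.536
clock: 9.35
tool_pos: [0.5125, -0.0201, 0.1802]
contact_force: [0.6, 0.4, 0.2]
finger_gap: 0.538
[ 0.51300654 -0.02253273  0.18014682]
[array([277.82036801, 338.34912309]), array([324.36870889, 307.34178743])]
```

View pics/s6.png

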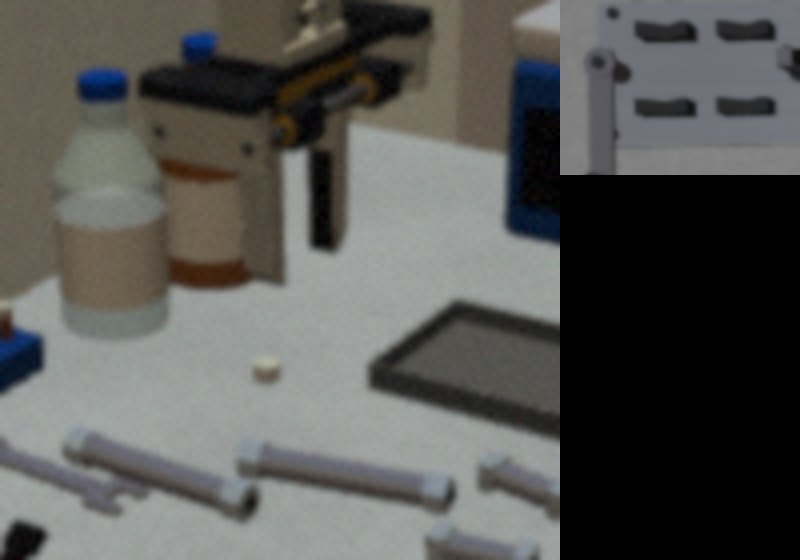

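Strap is open (top inset: bar runs along the fixture's −x, grooves clear). The fingertips look about 3 cm higher than the reported TCP, so I'll confirm by touch over column LB.

```bash

python3 -m crank '[[[3.8,11.7,0,0,0,-10.4,5],[3.8,11.7,0,0,0,-10.4,5],[3.8,11.7,5,0,0,-10.4,5],[3.8,11.7,10,0,0,-10.4,5],[3.8,11.7,12,0,0,-10.4,5]]]' |grep -v rot
python3 -m crank '[[[0,0,3,0,0,0,5],[0,0,5,0,0,0,5],[0,0,5,0,0,0,5]]]' |grep -v rot
python3 - <<'E'
from h import *
p=snapshot('side');s=sense();T=s['tool_pos'];print(T,Rt(s).round(3))
x0,y0=210,140
print('axis mid',(pix(p,[.5513,-.1395,.0125])-[x0,y0])*5,'tcp',(pix(p,T)-[x0,y0])*5);cv2.imwrite('pics/s7.png',cv2.resize(p['color'][y0:y0+110,x0:x0+140],(700,550),interpolation=cv2.INTER_CUBIC))
E
```

```text
clock: 9.95
tool_pos: [0.5469, -0.1368, 0.0553]
contact_force: [-0.9, 0.5, -0.5]
finger_gap: 0.536
clock: 10.25
tool_pos: [0.5427, -0.1349, 0.0015]
contact_force: [0.5, 0.7, 0.4]
finger_gap: 0.536
[ 0.54448156 -0.13553321  0.00386024] [[ 0.983  0.181 -0.021]
 [ 0.181 -0.984  0.002]
 [-0.021 -0.006 -1.   ]]
axis mid [478.52584192 459.57165828] tcp [485.46640883 479.91047936]
```

View pics/s7.png

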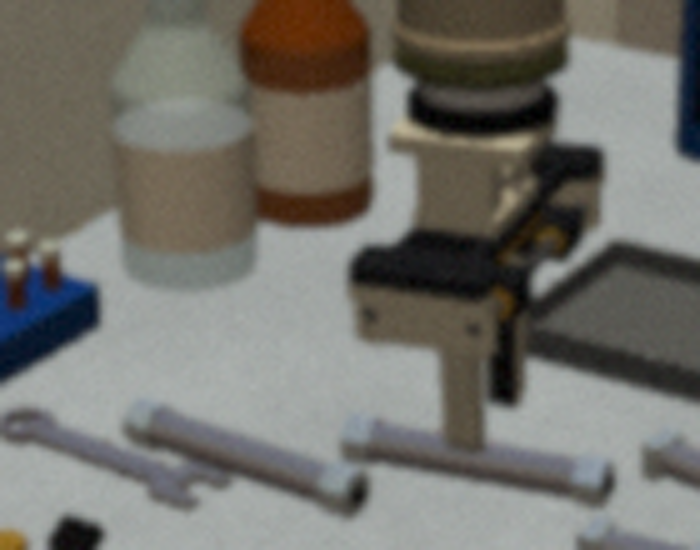

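```bash

python3 -m crank '[[[0.6,0.5,0,0,1.2,0,5],[0.6,0.5,1,0,1.2,0,5],[0.6,0.5,1,0,1.2,0,5]]]' |grep -v rot
python3 -m crank '[[[0,0,0.5,0,0,0,5],[0,0,0.5,0,0,0,5]]]' |grep -v rot
python3 -m crank '[[[0,0,0.4,0,0,0,5],[0,0,0.4,0,0,0,5]]]' |grep -v rot
python3 -c "
from h import *
s=sense();print(s['tool_pos'],Rt(s).round(3))"
```

```text
clock: 10.6
tool_pos: [0.5512, -0.1395, -0.0063]
contact_force: [-0.5, -1.1, -0.1]
finger_gap: 0.535
clock: 10.8
tool_pos: [0.5509, -0.1393, -0.0118]
contact_force: [-0.1, -0.0, 0.1]
finger_gap: 0.537
clock: 11.0
tool_pos: [0.5504, -0.1391, -0.0164]
contact_force: [-0.9, 0.8, 0.3]
finger_gap: 0.54
[ 0.55041619 -0.13912106 -0.0163581 ] [[ 0.984  0.18  -0.002]
 [ 0.18  -0.984  0.006]
 [-0.    -0.006 -1.   ]]
```

```bash

for i in 1; do python3 -m crank '[[[0,0,0.3,0,0,0,5],[0,0,0.3,0,0,0,5]]]' |egrep 'pos|force'; done
python3 -m crank '[[[0,0,0.3,0,0,0,5],[0,0,0.3,0,0,0,5]]]' |egrep 'pos|force'
python3 -m crank '[[[0,0,0.2,0,0,0,5],[0,0,0.2,0,0,0,5]]]' |egrep 'pos|force'
python3 -m crank '[[[0,0,0.2,0,0,0,5],[0,0,0.2,0,0,0,5]]]' |egrep 'pos|force'
```

```text
tool_pos: [0.55, -0.1389, -0.0199]
contact_force: [-0.7, 0.0, 0.6]
tool_pos: [0.5496, -0.1388, -0.0235]
contact_force: [-0.5, -0.5, 0.2]
tool_pos: [0.5493, -0.1387, -0.0258]
contact_force: [-1.1, -0.0, 0.4]
tool_pos: [0.549, -0.1386, -0.0282]
contact_force: [-0.4, -0.0, 0.1]
```

```bash

python3 -m crank '[[[0,0,0.2,0,0,0,5],[0,0,0.2,0,0,0,5]]]' |egrep 'pos|force'
python3 -m crank '[[[0,0,0.2,0,0,0,5],[0,0,0.2,0,0,0,5]]]' |egrep 'pos|force'
python3 -c "
from h import *
s=sense();print(s['tool_pos'],Rt(s).round(3))
p=snapshot('side');x0,y0=260,200
cv2.imwrite('pics/s8.png',cv2.resize(p['color'][y0:y0+60,x0:x0+80],(720,540),interpolation=cv2.INTER_CUBIC))"
```

```text
tool_pos: [0.5488, -0.1385, -0.0305]
contact_force: [-0.1, -0.0, -0.1]
tool_pos: [0.5485, -0.1383, -0.0329]
contact_force: [-0.3, -0.4, -0.6]
[ 0.54848194 -0.13834678 -0.03289444] [[ 0.984  0.18  -0.005]
 [ 0.18  -0.984  0.007]
 [-0.004 -0.008 -1.   ]]
```

View pics/s8.png

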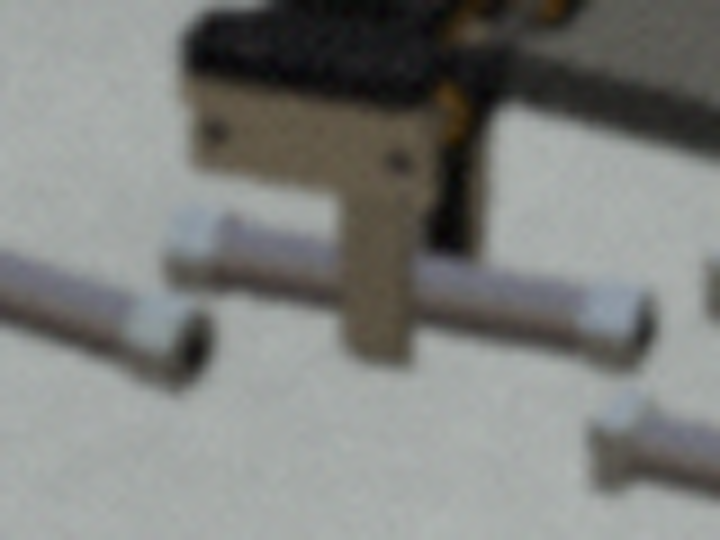

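```bash

python3 -m crank '[[[0,0,0.2,0,0,0,5],[0,0,0.2,0,0,0,5]]]' |egrep 'pos|force'
python3 -m crank '[[[0,0,0.2,0,0,0,5],[0,0,0.2,0,0,0,5]]]' |egrep 'pos|force'
python3 - <<'E'
from h import *
p=snapshot('side');s=sense();T=s['tool_pos'];R=Rt(s)
for off in (0,.02,.03,.035,.04): print(off,(pix(p,T+[0,0,off]-R[:,1]*.034)).round(1))
E
```

```text
tool_pos: [0.5483, -0.1383, -0.0351]
contact_force: [0.4, -0.6, 0.4]
tool_pos: [0.5486, -0.1384, -0.0353]
contact_force: [-8.9, 3.4, 16.2]
0 [301.8 253.6]
0.02 [301.8 247.2]
0.03 [301.8 244. ]
0.035 [301.8 242.3]
0.04 [301.8 240.7]
```

```bash

python3 -m crank '[[[0,0,-0.35,0,0,0,1.5],[0,0,-0.35,0,0,0,1.5],[0,0,-0.35,0,0,0,1.5],[0,0,-0.35,0,0,0,1.5],[0,0,-0.35,0,0,0,1.5]]]' 40 |egrep 'pos|force|gap'
python3 -m crank '[[[0,0,0,0,0,0,1.5],[0,0,0,0,0,0,1.5],[0,0,-2,0,0,0,1.5],[0,0,-4,0,0,0,1.5],[0,0,-6,0,0,0,1.5]]]' |egrep 'pos|force|gap'
python3 -c "
from h import *
s=sense();print(s['tool_pos'],Rt(s).round(3))"
```

```text
tool_pos: [0.5484, -0.1383, -0.0321]
contact_force: [-0.8, 0.4, -0.8]
finger_gap: 0.222
tool_pos: [0.5478, -0.1385, 0.0275]
contact_force: [0.1, 0.5, -2.4]
finger_gap: 0.229
[ 0.54778857 -0.13845447  0.02753307] [[ 0.984  0.18  -0.008]
 [ 0.18  -0.984  0.008]
 [-0.006 -0.009 -1.   ]]
```

```bash

python3 -m crank '[[[0,0,3,0,0,0,1.5],[0,0,5,0,0,0,1.5],[0,0,5.9,0,0,0,1.5],[0,0,5.9,0,0,0,1.5]]]' |egrep 'pos|force|gap'
python3 -m crank '[[[0,0,0,0,0,0,4],[0,0,0,0,0,0,4],[0,0,0,0,0,0,4],[1.5,0,0,0,0,0,4],[1.5,0,0,0,0,0,4]]]' |egrep 'pos|force|gap'
python3 -m crank '[[[0,0,0,0,0,0,1.5],[0,0,0,0,0,0,1.5],[0,0,0,0,0,0,1.5],[0,0,0,0,0,0,1.5],[0,0,0,0,0,0,1.5]]]' |egrep 'pos|force|gap'
python3 -m crank '[[[0,0,-4,0,0,0,1.5],[0,0,-8,0,0,0,1.5],[0,0,-13,0,0,9,1.5],[0,0,-13.2,0,0,9,1.5],[0,0,-13.2,0,0,9,1.5]]]' |egrep 'pos|force|gap'
python3 -c "
from h import *
s=sense();print(s['tool_pos'],Rt(s).round(3))"
```

```text
tool_pos: [0.5463, -0.1376, -0.0325]
contact_force: [0.1, -0.1, -2.5]
finger_gap: 0.229
tool_pos: [0.5628, -0.135, -0.0318]
contact_force: [0.2, -0.0, 0.4]
finger_gap: 0.431
tool_pos: [0.5624, -0.135, -0.0317]
contact_force: [-1.8, 0.1, 2.1]
finger_gap: 0.227
tool_pos: [0.5647, -0.1366, 0.1019]
contact_force: [-0.2, 0.2, -2.6]
finger_gap: 0.224
[ 0.56469245 -0.13658945  0.10187147] [[ 1.     0.025 -0.005]
 [ 0.025 -1.     0.007]
 [-0.005 -0.007 -1.   ]]
```

```bash

python3 -m crank '[[[2.5,-22.3,0,0,0,0,1.5],[2.5,-22.3,0,0,0,0,1.5],[2.5,-22.3,0,0,0,0,1.5],[2.5,-22.3,0,0,0,0,1.5],[2.5,-22.3,0,0,0,0,1.5]]]' |egrep 'pos|force|gap'
python3 -m crank '[[[2.5,-22,0,0,0,0,1.5],[2.5,-22,0,0,0,0,1.5],[2.5,-22,0,0,0,0,1.5],[2.5,-22,0,0,0,0,1.5],[2.5,-22,0,0,0,0,1.5]]]' |egrep 'pos|force|gap'
python3 -m crank '[[[0,0,0,0,0,0,1.5]]]' |egrep 'gap'
python3 -c "
from h import *
s=sense();T=s['tool_pos'];R=Rt(s);print(T,R.round(3),'shift cm',(R.T@(np.array([.6033,.3096,.03])-T)*100).round(2))
p=snapshot('side');cv2.imwrite('pics/s9.png',cv2.resize(p['color'][190:360,90:290],(800,680))[:600])"
```

```text
tool_pos: [0.5818, 0.0909, 0.1002]
contact_force: [-0.8, -1.1, -2.2]
finger_gap: 0.224
tool_pos: [0.5977, 0.315, 0.098]
contact_force: [-1.4, 0.5, -2.7]
finger_gap: 0.224
finger_gap: 0.226
[0.59552384 0.31811087 0.0947827 ] [[ 0.999  0.038 -0.018]
 [ 0.039 -0.999  0.007]
 [-0.018 -0.007 -1.   ]] shift cm [0.86 0.93 6.46]
```

View pics/s9.png

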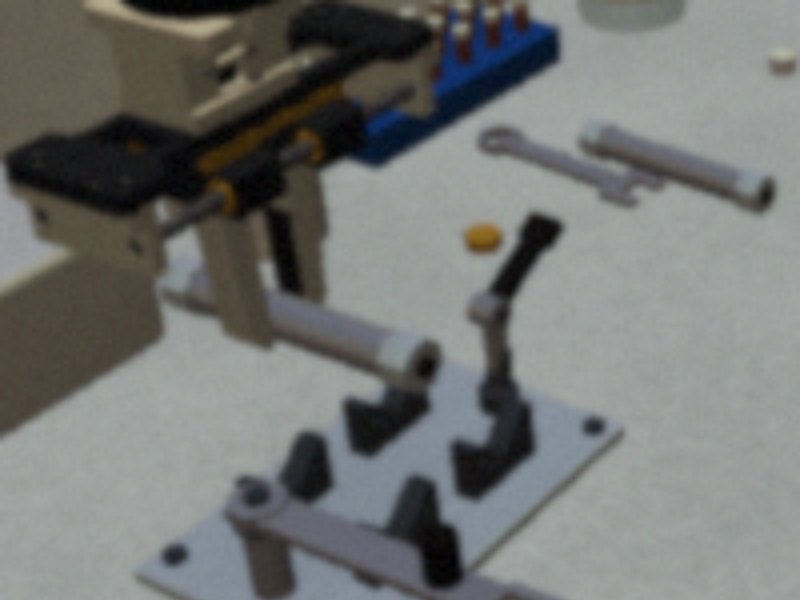

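```bash

python3 -m crank '[[[0.9,0.9,2,0,1,0.8,1.5],[0.9,0.9,4,0,1,0.8,1.5],[0.9,0.9,6,0,1,0.8,1.5],[0.9,0.9,6.4,0,1,0.8,1.5],[0.9,0.9,6.4,0,1,0.8,1.5]]]' |egrep 'pos|force|gap'
python3 -m crank '[[[0,0,0,0,0,0,1.5]]]' |egrep 'gap'
python3 - <<'E'
from h import *
s=sense();T=s['tool_pos'];R=Rt(s);print(T,R.round(3),'shift cm',(R.T@(np.array([.6033,.3096,-.0066])-T)*100).round(2))
p=snapshot('side');cv2.imwrite('pics/s10.png',cv2.resize(p['color'][230:350,100:250],(750,600)))
f=np.array([.5853,.3091,0]);ex=np.array([.9997,.025,0]);
for n,X in(('pivot top',[.5843,.3561,.063]),('blk- mouth pocket',f-.043*ex+[0,0,.023]),('seated end-x',f-.0695*ex+[0,0,.038])): print(n,((pix(p,X)-[100,230])*5).round())
E
```

```text
tool_pos: [0.6012, 0.3061, 0.0271]
contact_force: [-0.3, 0.6, -1.7]
finger_gap: 0.231
finger_gap: 0.226
[0.60197993 0.30575013 0.02814457] [[ 1.     0.023 -0.006]
 [ 0.023 -1.     0.004]
 [-0.005 -0.005 -1.   ]] shift cm [ 0.16 -0.37  3.48]
pivot top [274. 420.]
blk- mouth pocket [460. 468.]
seated end-x [509. 461.]
```

View pics/s10.png

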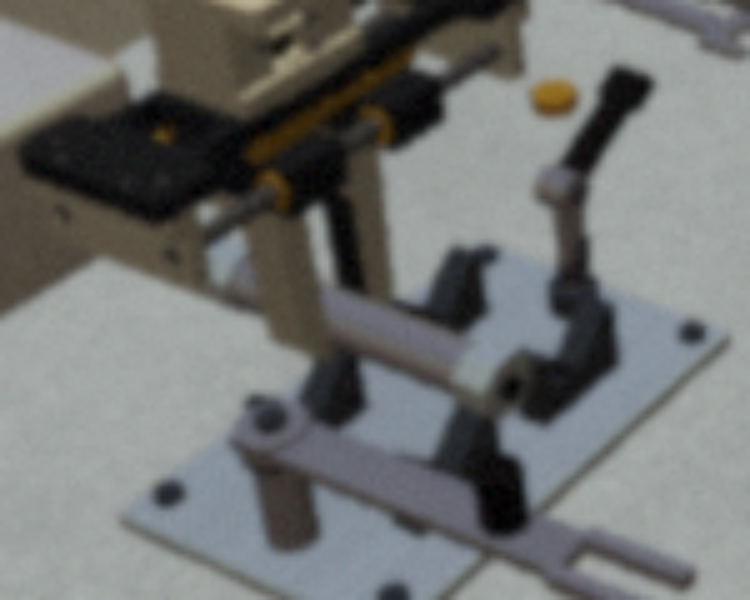

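```bash

python3 -m crank '[[[0.1,-0.3,1,0,0,0,1.5],[0.1,-0.3,2,0,0,0,1.5],[0.1,-0.3,2.8,0,0,0,1.5],[0.1,-0.3,2.8,0,0,0,1.5]]]' |egrep 'pos|force|gap'
python3 -m crank '[[[0,0,0.4,0,0,0,1.5],[0,0,0.5,0,0,0,1.5],[0,0,0.5,0,0,0,1.5]]]' |egrep 'pos|force|gap'
python3 -m crank '[[[0,0,0.2,0,0,0,1.5],[0,0,0.2,0,0,0,1.5]]]' |egrep 'pos|force|gap'
```

```text
tool_pos: [0.6009, 0.3081, -0.0025]
contact_force: [-1.1, -1.1, -3.1]
finger_gap: 0.226
tool_pos: [0.6021, 0.31, -0.0053]
contact_force: [-2.0, 3.0, 6.1]
finger_gap: 0.224
tool_pos: [0.6029, 0.311, -0.0061]
contact_force: [-1.1, 3.4, 4.4]
finger_gap: 0.224
```

```bash

python3 -m crank '[[[0,0,0,0,0,0,2.8],[0,0,0,0,0,0,2.8],[0,0,0,0,0,0,2.8]]]' 15 |egrep 'pos|force|gap'
python3 -m crank '[[[0,0,-1,0,0,0,2.8],[0,0,-2.5,0,0,0,2.8],[0,0,-4,0,0,0,2.8],[0,0,-8,0,0,0,4.5],[0,0,-12,0,0,0,4.5]]]' |egrep 'pos|force|gap'
python3 -m crank '[[[-0.5,15,-5,0,0,0,5],[0,20,-5,0,0,0,5],[0,25,-5,0,0,0,5],[0,25,-5,0,0,0,5],[0,25,-5,0,0,0,5]]]' |egrep 'pos|force|gap'
python3 - <<'E'
from h import *
s=sense();T=s['tool_pos'];R=Rt(s);print(T,R.round(3))
q=snapshot('side');p=snapshot('top')
for k in ["long_a_mid","short_a_mid"]:
  for nm,P in(('top',p),('side',q)):
    print(nm,k,[([round(x) for x in d['box']],round(d['p'],2)) for d in look_for(k,P)])
o=np.zeros((600,800,3),np.uint8);o[:300,:400]=cv2.resize(q['color'][230:350,100:260],(400,300));o[300:,:]=cv2.resize(p['color'][120:295,110:577],(800,300));cv2.imwrite('pics/s11.png',o)
E
```

```text
tool_pos: [0.6028, 0.3105, -0.0065]
contact_force: [1.1, -0.6, 0.0]
finger_gap: 0.299
tool_pos: [0.603, 0.3096, 0.1155]
contact_force: [0.3, 0.8, -0.5]
finger_gap: 0.428
tool_pos: [0.6093, 0.0636, 0.1657]
contact_force: [1.6, 0.1, 0.1]
finger_gap: 0.538
[0.60931042 0.06362623 0.1657131 ] [[ 1.     0.024 -0.003]
 [ 0.024 -1.     0.006]
 [-0.002 -0.006 -1.   ]]
top long_a_mid [([341, 112, 13, 71], 0.86)]
side long_a_mid [([233, 218, 51, 24], 0.75)]
top short_a_mid []
side short_a_mid [([129, 242, 119, 118], 0.61)]
```

View pics/s11.png

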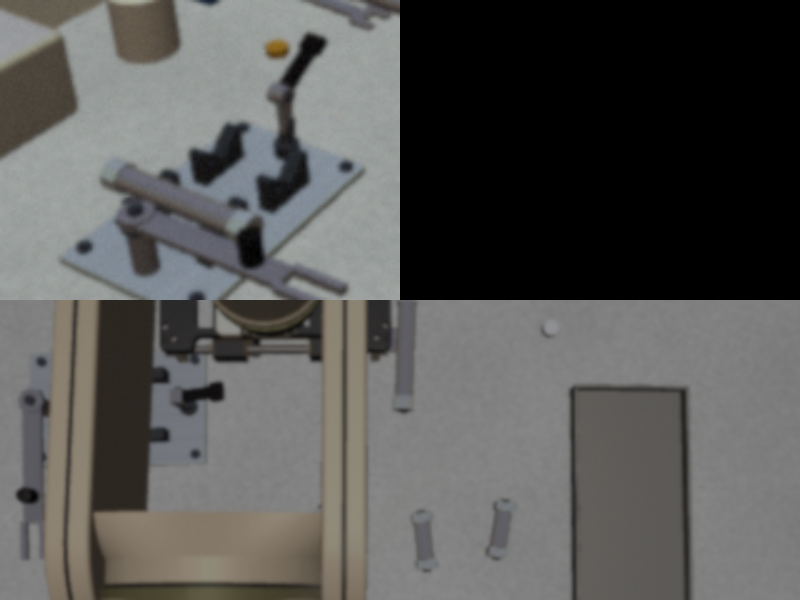

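```bash

python3 -m crank '[[[2.6,14.1,0,0,0,2.8,4.2],[2.6,14.1,0,0,0,2.8,4.2],[2.6,14.1,4,0,0,2.8,4.2],[2.6,14.1,9,0,0,2.8,4.2],[2.6,14.1,13,0,0,2.8,4.2]]]' 15|egrep 'pos|force|gap'
python3 -m crank '[[[0,0,0,0,0,0,4.2],[0,0,0,0,0,0,4.2]]]' |egrep 'pos|force|gap'
python3 - <<'E'
from h import *
s=sense();T=s['tool_pos'];R=Rt(s);print(T,R.round(3),'shift cm',(R.T@(np.array([.638,-.0767,-.0317])-T)*100).round(2))
E
```

```text
tool_pos: [0.6387, -0.0731, 0.0317]
contact_force: [0.8, 0.8, -0.7]
finger_gap: 0.452
tool_pos: [0.6379, -0.0713, 0.0312]
contact_force: [0.1, 0.1, 0.5]
finger_gap: 0.453
[ 0.63792223 -0.07131936  0.03124227] [[ 1.    -0.023 -0.006]
 [-0.023 -1.     0.007]
 [-0.006 -0.007 -1.   ]] shift cm [0.06 0.58 6.29]
```

```bash

python3 -m crank '[[[0.1,0.5,0,0,0,0,4.2],[0.1,0.5,2,0,0,0,4.2],[0.1,0.5,4.5,0,0,0,4.2],[0.1,0.5,5,0,0,0,4.2],[0.1,0.5,5,0,0,0,4.2]]]' |egrep 'pos|force|gap'
python3 -m crank '[[[0,0,0.6,0,0,0,4.2],[0,0,0.9,0,0,0,4.2],[0,0,0.9,0,0,0,4.2]]]' |egrep 'pos|force|gap'
python3 -c "
from h import *
s=sense();print(s['tool_pos'],Rt(s).round(3))"
```

```text
tool_pos: [0.6394, -0.0758, -0.0173]
contact_force: [-0.6, -0.3, 1.0]
finger_gap: 0.454
tool_pos: [0.6397, -0.0758, -0.0257]
contact_force: [0.1, -0.7, -0.4]
finger_gap: 0.453
[ 0.63970146 -0.07580061 -0.02574935] [[ 1.    -0.022 -0.004]
 [-0.022 -1.     0.007]
 [-0.004 -0.007 -1.   ]]
```

```bash

python3 -m crank '[[[0,0,0.6,0,0,0,4.2],[0,0,0.6,0,0,0,4.2],[0,0,0.6,0,0,0,1.5],[0,0,0.6,0,0,0,1.5],[0,0,0.6,0,0,0,1.5]]]' 40|egrep 'pos|force|gap'
python3 -m crank '[[[0,0,0,0,0,0,1.5],[0,0,0,0,0,0,1.5],[0,0,0,0,0,0,1.5]]]' |egrep 'pos|force|gap'
python3 -m crank '[[[0,0,-3,0,0,0,1.5],[0,0,-7,0,0,0,1.5],[0,0,-12,0,0,-2.8,1.5],[0,0,-14,0,0,-2.8,1.5],[0,0,-14,0,0,-2.8,1.5]]]' |egrep 'pos|force|gap'
python3 -c "
from h import *
s=sense();T=s['tool_pos'];R=Rt(s);print(T,R.round(3),'shift cm',(R.T@(np.array([.5872-.018,.2341-.0005+.001,.105])-T)*100).round(2))"
```

```text
tool_pos: [0.6398, -0.0757, -0.0316]
contact_force: [-0.2, 2.2, 1.9]
finger_gap: 0.243
tool_pos: [0.6398, -0.0757, -0.0316]
contact_force: [-0.3, -0.4, -0.3]
finger_gap: 0.225
tool_pos: [0.6433, -0.0774, 0.1133]
contact_force: [0.6, 0.6, -3.8]
finger_gap: 0.227
[ 0.64331136 -0.07735413  0.11327048] [[ 1.     0.026  0.004]
 [ 0.026 -1.     0.005]
 [ 0.004 -0.005 -1.   ]] shift cm [ -6.59 -31.38   0.96]
```

```bash

python3 -m crank '[[[-4,-20,0,0,0,0,1.5],[-4,-20,0,0,0,0,1.5],[-4,-20,0,0,0,0,1.5],[-4,-20,0,0,0,0,1.5],[-4,-20,0,0,0,0,1.5]]]' |egrep 'pos|force|gap'
python3 -m crank '[[[-2.6,-11.3,0,0,0,0,1.5],[-2.6,-11.3,0,0,0,0,1.5],[-2.6,-11.3,0,0,0,0,1.5],[-2.6,-11.3,0,0,0,0,1.5]]]' |egrep 'pos|force|gap'
python3 -m crank '[[[0,0,0,0,0,0,1.5],[0,0,0,0,0,0,1.5]]]' |egrep 'gap'
python3 -c "
from h import *
s=sense();T=s['tool_pos'];R=Rt(s);print(T,R.round(3),'shift cm',(R.T@(np.array([.5872-.018,.2341-.0005+.001,.03])-T)*100).round(2))"
```

```text
tool_pos: [0.5946, 0.1273, 0.1111]
contact_force: [0.5, -1.1, -3.4]
finger_gap: 0.228
tool_pos: [0.5622, 0.242, 0.1087]
contact_force: [-0.0, 0.4, -3.2]
finger_gap: 0.228
finger_gap: 0.224
[0.56118241 0.24074764 0.10655445] [[ 0.999  0.035 -0.009]
 [ 0.035 -0.999  0.005]
 [-0.008 -0.006 -1.   ]] shift cm [0.84 0.69 7.64]
```

```bash

python3 -m crank '[[[0.8,0.7,2,0,0.5,0.5,1.5],[0.8,0.7,4,0,0.5,0.5,1.5],[0.8,0.7,6.5,0,0.5,0.5,1.5],[0.8,0.7,7.6,0,0.5,0.5,1.5],[0.8,0.7,7.6,0,0.5,0.5,1.5]]]' |egrep 'pos|force|gap'
python3 -m crank '[[[0,0,0,0,0,0,1.5]]]' |egrep 'gap'
python3 - <<'E'
from h import *
s=sense();T=s['tool_pos'];R=Rt(s);print(T,R.round(3),'shift cm',(R.T@(np.array([.5872-.018,.2341-.0005+.001,-.0064])-T)*100).round(2))
p=snapshot('side');cv2.imwrite('pics/s12.png',cv2.resize(p['color'][230:350,100:250],(750,600)))
f=np.array([.5872,.2341,0]);ex=np.array([.9997,.025,0]);a=T+[0,0,.0443]
print('end now',((pix(p,a+ex*(.02-.07))-[100,230])*5).round(),'seat end',((pix(p,f+ex*(.002-.07)+[0,0,.038])-[100,230])*5).round())
E
```

```text
tool_pos: [0.567, 0.2327, 0.0278]
contact_force: [0.7, -0.5, -2.5]
finger_gap: 0.226
finger_gap: 0.226
[0.56782066 0.23244847 0.02870503] [[ 1.     0.024 -0.003]
 [ 0.024 -1.     0.004]
 [-0.003 -0.004 -1.   ]] shift cm [ 0.15 -0.2   3.51]
end now [625. 285.] seat end [627. 355.]
```

View pics/s12.png

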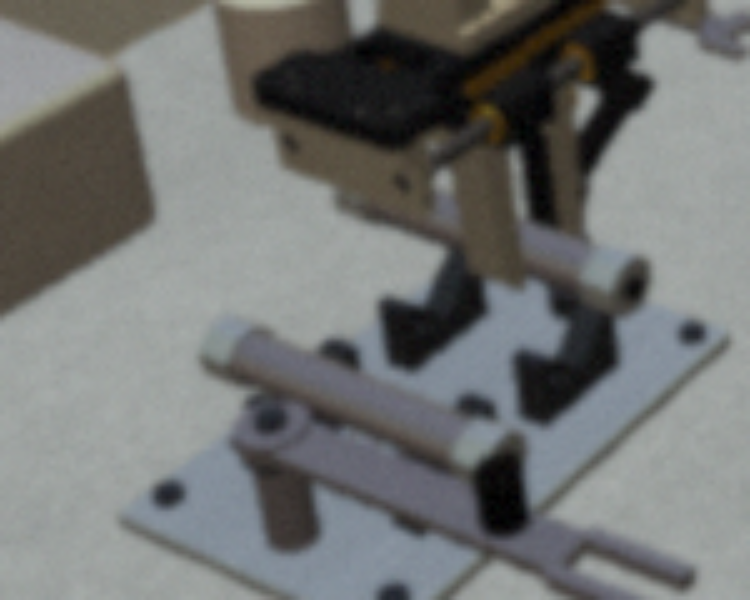

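```bash

python3 -m crank '[[[0.1,-0.2,1,0,0,0,1.5],[0.1,-0.2,2,0,0,0,1.5],[0.1,-0.2,2.8,0,0,0,1.5],[0.1,-0.2,2.8,0,0,0,1.5]]]' |egrep 'pos|force|gap'
python3 -m crank '[[[0,0,0.4,0,0,0,1.5],[0,0,0.5,0,0,0,1.5],[0,0,0.5,0,0,0,1.5]]]' |egrep 'pos|force|gap'
python3 -m crank '[[[0,0,0.2,0,0,0,1.5],[0,0,0.2,0,0,0,1.5]]]' |egrep 'pos|force|gap'
```

```text
tool_pos: [0.5669, 0.234, -0.0015]
contact_force: [-0.7, -0.4, -3.0]
finger_gap: 0.226
tool_pos: [0.5674, 0.2347, -0.0059]
contact_force: [-0.5, 3.2, -0.7]
finger_gap: 0.227
tool_pos: [0.5677, 0.2351, -0.0064]
contact_force: [-5.2, 0.2, 9.6]
finger_gap: 0.224
```

```bash

python3 -m crank '[[[0,0,0,0,0,0,3],[0,0,0,0,0,0,3],[0,0,0,0,0,0,3]]]' 15 |egrep 'pos|force|gap'
python3 -m crank '[[[0,0,-1,0,0,0,3],[0,0,-2.5,0,0,0,3],[0,0,-5,0,0,0,4],[0,0,-10,0,0,0,5],[0,0,-14,0,0,0,5]]]' |egrep 'pos|force|gap'
python3 -m crank '[[[-9,0,0,0,0,0,5],[-9,0,0,0,0,0,5],[-9,0,0,0,0,0,5]]]' |egrep 'pos|force|gap'
python3 - <<'E'
from h import *
s=sense();T=s['tool_pos'];R=Rt(s)
p=snapshot('top'); im=p['color']
k=ray(p,125.8,233.8,.087);print('knob earlier',k,'r',np.linalg.norm(k[:2]-[.5843,.3561]))
q=snapshot('side')
# dark blob of knob near expected in side
for K in (k,): print('side px',pix(q,[k[0],k[1],.074]))
for P,n,z in((p,'top',.08),(q,'side',.074)):
    u,v=pix(P,[k[0],k[1],z]).astype(int); w=P['color'][v-14:v+15,u-14:u+15].max(2); thr=35 if n=='top' else 60
    ys,xs=np.where(w<np.percentile(w,12)); c=(u-14+np.median(xs),v-14+np.median(ys)); print(n,c,ray(P,*c,z))
    for d in look_for('strap_knob',P): print(d['box'],d['p'])
print(T,R.round(3))
E
```

```text
tool_pos: [0.5679, 0.235, -0.0063]
contact_force: [0.4, -0.1, -0.4]
finger_gap: 0.317
tool_pos: [0.5689, 0.2344, 0.1373]
contact_force: [0.6, -0.2, 0.7]
finger_gap: 0.516
tool_pos: [0.4748, 0.2322, 0.1383]
contact_force: [0.7, -0.1, -0.8]
finger_gap: 0.537
knob earlier [0.47279689 0.34646363 0.087     ] r 0.11191872961792614
side px [203.04225111 327.14010433]
top (np.float64(128.0), np.float64(233.0)) [0.47483495 0.34515546 0.08      ]
side (np.float64(200.0), np.float64(328.5)) [0.47492978 0.35198356 0.074     ]
[142.0, 307.1, 99.2, 48.6] 0.83
[0.47479112 0.23215621 0.13829133] [[ 1.     0.026 -0.005]
 [ 0.026 -1.     0.005]
 [-0.005 -0.005 -1.   ]]
```

```bash

python3 -m crank '[[[0.3,-11.7,0,0,0,0,4.5],[0.3,-11.7,0,0,0,0,4.5],[0.3,-11.7,2,0,0,0,4.5],[0.3,-11.7,5,0,0,0,4.5],[0.3,-11.7,5,0,0,0,4.5]]]' |egrep 'pos|force|gap'
python3 -m crank '[[[0,0,0,0,0,0,4]]]' |egrep 'gap'
python3 - <<'E'
from h import *
s=sense();T=s['tool_pos'];R=Rt(s);print(T,R.round(3),'shift cm',(R.T@(np.array([.4745,.3495,.03])-T)*100).round(2))
E
```

```text
tool_pos: [0.4783, 0.3488, 0.0849]
contact_force: [-0.5, -0.9, -1.3]
finger_gap: 0.485
finger_gap: 0.45
[0.47896884 0.34856871 0.08527466] [[ 1.     0.025 -0.007]
 [ 0.025 -1.     0.001]
 [-0.007 -0.001 -1.   ]] shift cm [-0.4  -0.1   5.53]
```

```bash

python3 -m crank '[[[-0.4,-0.1,2,0,0,0,4],[-0.4,-0.1,4,0,0,0,4],[-0.4,-0.1,5.3,0,0,0,4],[-0.4,-0.1,5.3,0,0,0,4]]]' 20|egrep 'pos|force|gap'
python3 -m crank '[[[0,0,0,0,0,0,1.4],[0,0,0,0,0,0,1.4],[0,0,0,0,0,0,1.4],[0,0,0,0,0,0,1.4],[0,0,0,0,0,0,1.4]]]' |egrep 'pos|force|gap'
python3 -m crank '[[[0,0,0,0,0,0,1.4],[0,0,0,0,0,0,1.4]]]' |egrep 'pos|force|gap'
python3 - <<'E'
from h import *
s=sense();T=s['tool_pos'];R=Rt(s);print(R.round(3))
P=np.array([.5843,.3571]);v=T[:2]-P;print('r',np.linalg.norm(v),'phi',np.degrees(np.arctan2(v[1],v[0])))
f0=np.arctan2(v[1],v[0])%(2*np.pi)
for a in (192,200,208,216,224,232,240,248,256,264,270,272): 
    t=P+.11*np.array([np.cos(np.radians(a)),np.sin(np.radians(a))]); print(a,(R.T@np.r_[t-T[:2],0]*100).round(1)[:2])
E
```

```text
tool_pos: [0.4741, 0.3485, 0.0312]
contact_force: [-0.2, -1.3, 0.7]
finger_gap: 0.432
tool_pos: [0.4747, 0.349, 0.0322]
contact_force: [-0.9, 0.7, 3.6]
finger_gap: 0.189
tool_pos: [0.4748, 0.3491, 0.0324]
contact_force: [1.2, 0.7, 1.5]
finger_gap: 0.187
[[ 1.     0.024 -0.008]
 [ 0.024 -1.     0.001]
 [-0.008 -0.001 -1.   ]]
r 0.10975803283592568 phi -175.80208400797946
192 [0.2 1.5]
200 [0.5 3. ]
208 [1.1 4.4]
216 [1.9 5.7]
224 [2.9 6.9]
232 [4. 8.]
240 [5.2 8.9]
248 [6.6 9.6]
256 [ 8.  10.1]
264 [ 9.6 10.4]
270 [10.7 10.5]
272 [11.1 10.5]
```

```bash

python3 -m crank '[[[0.2,1.5,0,0,0,0,1.4],[0.5,3,0,0,0,0,1.4],[1.1,4.4,0,0,0,0,1.4],[1.9,5.7,0,0,0,0,1.4],[2.9,6.9,0,0,0,0,1.4]]]' |egrep 'pos|force|gap'
python3 -m crank '[[[0,0,0,0,0,0,1.4]]]' |egrep 'gap'
python3 - <<'E'
from h import *
s=sense();T=s['tool_pos'];R=Rt(s);print(T,s['contact_force'])
P=np.array([.5843,.3571]);v=T[:2]-P;print('r',np.linalg.norm(v),'phi',np.degrees(np.arctan2(v[1],v[0])))
for a in (232,240,248,256,264,270,272): 
    t=P+.11*np.array([np.cos(np.radians(a)),np.sin(np.radians(a))]); print(a,(R.T@np.r_[t-T[:2],0]*100).round(1)[:2])
E
```

```text
tool_pos: [0.5063, 0.2795, 0.0324]
contact_force: [-0.2, 4.4, 2.6]
finger_gap: 0.185
finger_gap: 0.188
[0.50819644 0.27765382 0.03260972] [-0.02165072  2.98479539  1.72005048]
r 0.11001566893573696 phi -133.7689570864514
232 [0.8 0.7]
240 [2.1 1.6]
248 [3.4 2.3]
256 [4.9 2.8]
264 [6.4 3.1]
270 [7.5 3.2]
272 [7.9 3.2]
```

```bash

python3 -m crank '[[[0.8,0.7,0,0,0,0,1.4],[2.1,1.6,0,0,0,0,1.4],[3.4,2.3,0,0,0,0,1.4],[4.9,2.8,0,0,0,0,1.4],[6.4,3.1,0,0,0,0,1.4]]]' |egrep 'pos|force|gap'
python3 -m crank '[[[0,0,0,0,0,0,1.4]]]' |egrep 'gap'
python3 - <<'E'
from h import *
s=sense();T=s['tool_pos'];R=Rt(s);print(T,s['contact_force'])
P=np.array([.5843,.3571]);v=T[:2]-P;print('r',np.linalg.norm(v),'phi',np.degrees(np.arctan2(v[1],v[0])))
for a in (264,268,271.4,274): 
    t=P+.11*np.array([np.cos(np.radians(a)),np.sin(np.radians(a))]); print(a,(R.T@np.r_[t-T[:2],0]*100).round(1)[:2])
E
```

```text
tool_pos: [0.5741, 0.2476, 0.0323]
contact_force: [-2.2, 4.6, 4.8]
finger_gap: 0.188
finger_gap: 0.185
[0.57654831 0.24755752 0.03246326] [-0.54160291  6.22494027  2.76209815]
r 0.10981641314716467 phi -94.0477458407284
264 [-0.4 -0. ]
268 [0.4 0. ]
271.4 [1.  0.1]
274 [1.5 0. ]
```

```bash

python3 -m crank '[[[0.5,0,0,0,0,0,1.4],[1,0.1,0,0,0,0,1.4],[1.4,0,0,0,0,0,1.4],[1.4,0,0,0,0,0,1.4]]]' |egrep 'pos|force|gap'
python3 -m crank '[[[0.2,0,0,0,0,0,1.4],[0.2,0,0,0,0,0,1.4]]]' |egrep 'pos|force|gap'
```

```text
tool_pos: [0.589, 0.2471, 0.0318]
contact_force: [-12.2, 0.1, 10.8]
finger_gap: 0.186
tool_pos: [0.5892, 0.2469, 0.0315]
contact_force: [-13.9, 1.3, 12.5]
finger_gap: 0.19
```

```bash

python3 -m crank '[[[-0.3,0,0,0,0,0,3.5],[-0.3,0,0,0,0,0,3.5],[-0.3,0,0,0,0,0,3.5],[-0.3,0,-3,0,0,0,3.5],[-0.3,0,-7,0,0,0,3.5]]]' |egrep 'pos|force|gap'
python3 -m crank '[[[0,3,-4,0,0,-8,0],[0,6,-4,0,0,-16,0],[0,9,-4,0,0,-25,0],[0,10.7,-4,0,0,-33,0],[0,10.7,-4,0,0,-41,0]]]' 30 |egrep 'pos|force|gap'
python3 -m crank '[[[0,0,0,0,0,-8,0],[0,0,0,0,0,-16,0],[0,0,0,0,0,-25,0],[0,0,0,0,0,-33,0],[0,0,0,0,0,-41,0]]]' |egrep 'pos|force|gap'
python3 - <<'E'
from h import *
s=sense();T=s['tool_pos'];R=Rt(s);print(T,R.round(3),'shift cm',(R.T@(np.array([.589,.141,.075])-T)*100).round(2), 'yaw',np.degrees(np.arctan2(R[1,0],R[0,0])))
p=snapshot('top')
for k in('strap','lever_pad'):print([(d['box'],d['p']) for d in look_for(k,p)])
E
```

```text
tool_pos: [0.5851, 0.2453, 0.0986]
contact_force: [1.5, -0.1, 0.1]
finger_gap: 0.377
tool_pos: [0.5886, 0.1352, 0.1386]
contact_force: [-0.3, -0.3, 0.2]
finger_gap: 0.016
tool_pos: [0.5889, 0.1345, 0.1382]
contact_force: [-0.0, -0.2, 0.2]
finger_gap: 0.006
[0.58886602 0.13451161 0.13824512] [[ 0.112  0.994 -0.022]
 [ 0.994 -0.112 -0.004]
 [-0.007 -0.021 -1.   ]] shift cm [0.69 0.07 6.32] yaw 83.58759407191809
[([134.4, 173.0, 77.9, 13.3], 0.67), ([443.3, 171.5, 74.1, 134.4], 0.18)]
[([134.4, 148.9, 77.3, 69.3], 0.53)]
```

```bash

python3 -m crank '[[[0.7,0.1,0,-1.2,0,-6,0],[0.7,0.1,2,-1.2,0,-6,0],[0.7,0.1,4,-1.2,0,-6,0],[0.7,0.1,6,-1.2,0,-6,0],[0.7,0.1,6,-1.2,0,-6,0]]]' |egrep 'pos|force|gap'
python3 -m crank '[[[0,0,0,0,0,0,0]]]' |egrep 'gap'
python3 - <<'E'
from h import *
s=sense();T=s['tool_pos'];R=Rt(s);print(T,R.round(3),'yaw',np.degrees(np.arctan2(R[1,0],R[0,0])))
for th in (28,20,10,0,-10,-20,-30,-36):
    a=np.radians(th); t=np.array([.589,.1842+.001-.05*np.cos(a),.07-.035+.05*np.sin(a)]); print(th,(R.T@(t-T)*100).round(1))
E
```

```text
tool_pos: [0.5868, 0.1406, 0.0746]
contact_force: [-0.8, -0.5, -0.7]
finger_gap: 0.003
finger_gap: 0.004
[0.58701539 0.14048567 0.07505584] [[ 0.023  1.    -0.006]
 [ 1.    -0.023 -0.007]
 [-0.007 -0.006 -1.   ]] yaw 88.6966950817674
28 [0.1 0.2 1.7]
20 [-0.2  0.2  2.3]
10 [-0.4  0.2  3.1]
0 [-0.5  0.2  4. ]
-10 [-0.4  0.2  4.9]
-20 [-0.2  0.2  5.7]
-30 [0.2 0.2 6.5]
-36 [0.5 0.2 6.9]
```

```bash

python3 -m crank '[[[0,0.2,1,0,0,0,0],[0,0.2,1.7,0,0,0,0],[-0.2,0.2,2.3,0,0,0,0],[-0.4,0.2,3.1,0,0,0,0]]]' |egrep 'pos|force'
python3 -m crank '[[[-0.1,0,0.9,0,0,0,0],[0,0,1.5,0,0,0,0]]]' |egrep 'pos|force'
python3 -m crank '[[[0.1,0,0.6,0,0,0,0],[0.2,0,1,0,0,0,0]]]' |egrep 'pos|force'
python3 -m crank '[[[0.1,0,0.5,0,0,0,0],[0.2,0,0.7,0,0,0,0]]]' |egrep 'pos|force'
```

```text
tool_pos: [0.5911, 0.1362, 0.0462]
contact_force: [0.6, 0.3, 7.0]
tool_pos: [0.5922, 0.1354, 0.0323]
contact_force: [-1.7, -3.2, 5.2]
tool_pos: [0.5928, 0.1373, 0.0223]
contact_force: [0.1, 0.2, 0.7]
tool_pos: [0.5927, 0.1394, 0.0146]
contact_force: [0.3, -2.4, 4.5]
```

```bash

python3 -m crank '[[[0.1,0,0.4,0,0,0,0],[0.1,0,0.4,0,0,0,0]]]' |egrep 'pos|force'
python3 -m crank '[[[0.1,0,0.3,0,0,0,0],[0.1,0,0.3,0,0,0,0]]]' |egrep 'pos|force'
python3 -m crank '[[[0,0,-3,0,0,0,0],[0,0,-7,0,0,0,0],[0,0,-11,0,0,0,0],[-12,0,-13,0,0,0,0],[-15,-5,-13,0,0,0,0]]]' |egrep 'pos|force'
python3 - <<'E'
from h import *
p=snapshot('side');q=snapshot('top')
o=np.zeros((600,800,3),np.uint8);o[:320]=cv2.resize(p['color'][230:360,100:425],(800,320));o[320:]=cv2.resize(q['color'][120:283,110:577],(800,280));cv2.imwrite('pics/s13.png',o)
print(sense()['tool_pos'],sense()['clock'])
E
```

```text
tool_pos: [0.5936, 0.1395, 0.0137]
contact_force: [-10.7, -6.7, 22.8]
tool_pos: [0.5938, 0.1395, 0.0137]
contact_force: [-15.3, -6.2, 25.6]
tool_pos: [0.5718, 0.0471, 0.1409]
contact_force: [-0.5, -2.0, 0.5]
[0.56805438 0.04334541 0.13900481] 34.4
```

View pics/s13.png

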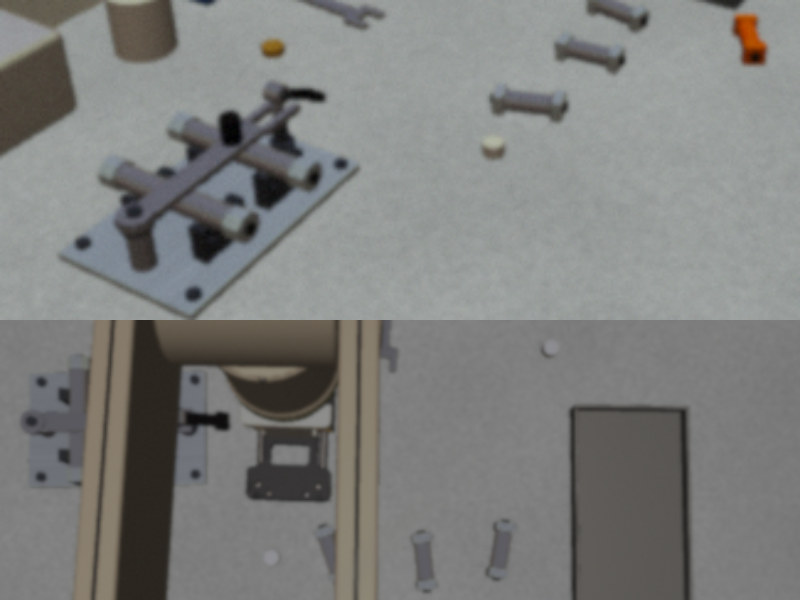

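Strap closed and lever at its stop. In the top view, columns cross under the strap. S2 and S3 match the first picture in the top view, and S1 matches in the side view. On to the short columns.

```bash
cat > loc.py <<'E'
from h import *
import sys
# template match of each short against first top picture
ref=cv2.imread('pics/top0.png').astype(np.float32); 
W={'S1':((380,312),[.4347,.0095],18.1),'S2':((476,321),[.4255,-.1014],4.6),'S3':((555,308),[.4412,-.1935],-9.8)}
def loc(names):
    p=snapshot('top'); im=p['color'].astype(np.float32)
    for n in names:
        c,w,a=W[n]; u,v=int(c[0]*.5625+90),int(c[1]*.563+80)
        t=ref[v-20:v+21,u-13:u+14]; best=(-1,)
        for rot in range(-60,61,5):
            M=cv2.getRotationMatrix2D((20,20),rot,1); t2=cv2.warpAffine(ref[v-20:v+21,u-20:u+21],M,(41,41))[6:35,6:35]
            A=im[v-75:v+76,max(0,u-75):u+76]; r=cv2.matchTemplate(A,t2,cv2.TM_CCOEFF_NORMED); _,m,_,l=cv2.minMaxLoc(r)
            if m>best[0]: best=(round(m,3),rot,l[0]+14-(u-max(0,u-75)),l[1]+14-75)
        d=ray(p,u+best[2],v+best[3],.014)-ray(p,u,v,.014)
        print(n,best,'at',(np.array(w)+d[:2]).round(4),'ang',a+best[1])
def to(x,y,z,ang):
    s=sense();T=s['tool_pos'];R=Rt(s);yaw=np.degrees(np.arctan2(R[1,0],R[0,0])); tx=np.degrees((R.T@[0,0,-1]))
    print('t',s['clock'],T.round(4),'shift',(R.T@(np.array([x,y,z])-T)*100).round(2),'rot',[round(-tx[1],1),round(tx[0],1),round(yaw-ang,1)])
E
python3 -m crank '[[[-5,-2.4,0,0,0,8,4.5],[-10,-5,0,0,0,16,4.5],[-15,-7.4,0,0,0,25,4.5],[-20,-9.8,0,0,0,33,4.5],[-24,-12.2,0,0,0,41,4.5]]]' |egrep 'pos|force'
python3 -m crank '[[[0,0,0,0,0,8,4.5],[0,0,0,0,0,16,4.5],[0,0,0,0,0,25,4.5],[0,0,0,0,0,33,4.5],[0,0,0,0,0,41,4.5]]]' |egrep 'pos|force'
python3 -c "
from loc import *
loc(['S1','S2','S3']);to(.4412,-.1935,.03,-9.8)"
```

```text
tool_pos: [0.4505, -0.1738, 0.1414]
contact_force: [0.8, -0.7, 0.2]
tool_pos: [0.4509, -0.1734, 0.1413]
contact_force: [0.2, 0.4, 0.5]
S1 (0.999, 0, 0, 0) at [0.4347 0.0095] ang 18.1
S2 (0.967, 15, -54, -5) at [0.4351 0.0101] ang 19.6
S3 (0.801, -15, 31, -57) at [ 0.5607 -0.2592] ang -24.8
t 35.45 [ 0.4509 -0.1734  0.1413] shift [-1.18  1.77 11.15] rot [np.float64(0.7), np.float64(-0.1), np.float64(15.0)]
```

```bash

python3 -m crank '[[[-1.2,1.8,0,0.7,0,8,4.2],[-1.2,1.8,4,0.7,0,15,4.2],[-1.2,1.8,8,0.7,0,15,4.2],[-1.2,1.8,11,0.7,0,15,4.2],[-1.2,1.8,11,0.7,0,15,4.2]]]' 15|egrep 'pos|force|gap'
python3 -m crank '[[[0,0,0,0,0,0,4.2]]]' |egrep 'gap'
python3 - <<'E'
from loc import *
to(.4412,-.1935,-.0315,-9.8)
p=snapshot('side');print([([round(x) for x in d['box']],round(d['p'],2)) for d in look_for('short_a_mid',p)],pix(p,[.4412,-.1935,.012]))
u,v=pix(p,[.4412,-.1935,.012]).astype(int); cv2.imwrite('pics/s14.png',cv2.resize(p['color'][v-40:v+35,u-50:u+50],(800,600),interpolation=cv2.INTER_CUBIC))
E
```

```text
tool_pos: [0.4375, -0.1914, 0.0268]
contact_force: [-0.8, 0.6, -0.5]
finger_gap: 0.449
finger_gap: 0.454
t 36.05 [ 0.4381 -0.1913  0.0276] shift [0.37 0.19 5.91] rot [np.float64(-0.2), np.float64(0.2), np.float64(0.2)]
[([300, 265, 30, 14], 0.58)] [351.30601177 234.30284896]
```

```bash

python3 -m crank '[[[0.4,0.2,2,0,0,0,4.2],[0.4,0.2,4.5,0,0,0,4.2],[0.4,0.2,5.2,0,0,0,4.2],[0.4,0.2,5.2,0,0,0,4.2]]]' |egrep 'pos|force|gap'
python3 -m crank '[[[0,0,0.4,0,0,0,4.2],[0,0,0.5,0,0,0,4.2]]]' |egrep 'pos|force|gap'
python3 -m crank '[[[0,0,0,0,0,0,1.3],[0,0,0,0,0,0,1.3],[0,0,0,0,0,0,1.3],[0,0,0,0,0,0,1.3],[0,0,0,0,0,0,1.3]]]' 30|egrep 'pos|force|gap'
python3 -m crank '[[[0,0,0,0,0,0,1.3],[0,0,-2,0,0,0,1.3],[0,0,-6,0,0,0,1.3],[0,0,-9,0,0,0,1.3],[0,0,-9,0,0,0,1.3]]]' |egrep 'pos|force|gap'
python3 -c "
from loc import *
to(.40,-.35,.055,0)"
```

```text
tool_pos: [0.4418, -0.1938, -0.0236]
contact_force: [-0.7, -0.1, -0.2]
finger_gap: 0.45
tool_pos: [0.4427, -0.1942, -0.0275]
contact_force: [-0.5, -0.1, -0.2]
finger_gap: 0.451
tool_pos: [0.4431, -0.1944, -0.0271]
contact_force: [-0.0, 0.7, 4.5]
finger_gap: 0.208
tool_pos: [0.4462, -0.1965, 0.0677]
contact_force: [0.0, -0.6, -0.3]
finger_gap: 0.207
t 37.75 [ 0.4462 -0.1965  0.0677] shift [-2.01 15.9   1.25] rot [np.float64(-0.0), np.float64(-0.4), np.float64(-9.6)]
```

```bash

python3 -m crank '[[[-0.7,5,0,0,0,-5,1.3],[-1.3,10,0,0,0,-9.6,1.3],[-2,15.9,0,0,0,-9.6,1.3],[-2,15.9,1,0,0,-9.6,1.3],[-2,15.9,1,0,0,-9.6,1.3]]]' |egrep 'pos|force|gap'
python3 -m crank '[[[0,0,0,0,0,0,1.3]]]' |egrep 'gap'
python3 -c "
from loc import *
to(.40,-.35,-.022,0); loc(['S2'])"
```

```text
tool_pos: [0.398, -0.3504, 0.0549]
contact_force: [0.3, 0.7, -2.1]
finger_gap: 0.206
finger_gap: 0.204
t 38.35 [ 0.3975 -0.349   0.0536] shift [0.23 0.13 7.56] rot [np.float64(-0.2), np.float64(-0.1), np.float64(-0.2)]
S2 (0.999, 0, 0, 0) at [ 0.4255 -0.1014] ang 4.6
```

```bash

python3 -m crank '[[[0.2,0.1,3,0,0,0,1.3],[0.2,0.1,6,0,0,0,1.3],[0.2,0.1,7,0,0,0,1.3],[0.2,0.1,7,0,0,0,1.3]]]' |egrep 'pos|force|gap'
python3 -m crank '[[[0,0,0.3,0,0,0,1.3],[0,0,0.5,0,0,0,1.3],[0,0,0.5,0,0,0,1.3]]]' |egrep 'pos|force|gap'
python3 -m crank '[[[0,0,0.15,0,0,0,1.3],[0,0,0.15,0,0,0,1.3]]]' |egrep 'pos|force|gap'
```

```text
tool_pos: [0.3986, -0.3469, -0.0183]
contact_force: [-0.4, 0.2, -0.9]
finger_gap: 0.207
tool_pos: [0.3992, -0.3472, -0.0224]
contact_force: [0.1, 0.3, -0.1]
finger_gap: 0.203
tool_pos: [0.3998, -0.3478, -0.0231]
contact_force: [-1.1, 0.6, 2.5]
finger_gap: 0.204
```

```bash

python3 -m crank '[[[0,0,0,0,0,0,4],[0,0,0,0,0,0,4],[0,0,0,0,0,0,4],[0,0,-4,0,0,0,4],[0,0,-9,0,0,0,4]]]' 15|egrep 'pos|force|gap'
python3 -m crank '[[[2.5,-24.7,-1,0,0,-4.6,4.2],[2.5,-24.7,-1,0,0,-4.6,4.2],[2.5,-24.7,-1,0,0,-4.6,4.2],[2.5,-24.7,0,0,0,-4.6,4.2],[2.5,-24.7,0,0,0,-4.6,4.2]]]' |egrep 'pos|force|gap'
python3 -m crank '[[[0,0,0,0,0,0,4.2],[0,0,0,0,0,0,4.2]]]' |egrep 'gap'
python3 -c "
from loc import *
to(.4255,-.1014,-.0275,4.6); loc(['S1','S3'])"
```

```text
tool_pos: [0.3975, -0.346, 0.0648]
contact_force: [0.7, -0.8, 0.8]
finger_gap: 0.432
tool_pos: [0.4228, -0.098, 0.0676]
contact_force: [0.8, -0.8, 1.0]
finger_gap: 0.454
finger_gap: 0.452
t 40.5 [ 0.423  -0.0971  0.0676] shift [0.23 0.54 9.51] rot [np.float64(-0.6), np.float64(0.1), np.float64(0.1)]
S1 (0.699, -35, 17, 61) at [ 0.3103 -0.0262] ang -16.9
S3 (0.776, -20, 50, 50) at [ 0.339  -0.2961] ang -29.8
```

```bash

python3 -m crank '[[[0.2,0.5,2,-0.6,0,0,4.2],[0.2,0.5,5,-0.6,0,0,4.2],[0.2,0.5,8,-0.6,0,0,4.2],[0.2,0.5,8.5,-0.6,0,0,4.2],[0.2,0.5,8.5,-0.6,0,0,4.2]]]' |egrep 'pos|force|gap'
python3 -m crank '[[[0,0,0.5,0,0,0,4.2],[0,0,0.9,0,0,0,4.2],[0,0,0.9,0,0,0,4.2]]]' |egrep 'pos|force|gap'
python3 -m crank '[[[0,0,0,0,0,0,1.3],[0,0,0,0,0,0,1.3],[0,0,0,0,0,0,1.3],[0,0,0,0,0,0,1.3],[0,0,0,0,0,0,1.3]]]' 30|egrep 'pos|force|gap'
python3 -m crank '[[[0,0,0,0,0,0,1.3],[0,0,-2,0,0,0,1.3],[0,0,-6,0,0,0,1.3],[0,0,-9,0,0,0,1.3],[0,0,-9,0,0,0,1.3]]]' |egrep 'pos|force|gap'
python3 -c "
from loc import *
to(.48,-.35,.055,0)"
```

```text
tool_pos: [0.4241, -0.1033, -0.0179]
contact_force: [-0.2, 0.2, 0.8]
finger_gap: 0.453
tool_pos: [0.4244, -0.1036, -0.0265]
contact_force: [-0.2, 0.2, 0.3]
finger_gap: 0.449
tool_pos: [0.4248, -0.1035, -0.0262]
contact_force: [-1.0, 1.5, 3.5]
finger_gap: 0.204
tool_pos: [0.4283, -0.1048, 0.0684]
contact_force: [-0.2, -0.1, -0.8]
finger_gap: 0.205
t 42.35 [ 0.4283 -0.1048  0.0684] shift [ 3.25 24.84  1.45] rot [np.float64(0.2), np.float64(-0.3), np.float64(4.4)]
```

```bash

python3 -m crank '[[[3.7,24.8,0,0,0,4.4,1.3],[3.7,24.8,0,0,0,4.4,1.3],[3.7,24.8,0,0,0,4.4,1.3],[3.7,24.8,0,0,0,4.4,1.3],[3.7,24.8,0,0,0,4.4,1.3]]]' |egrep 'pos|force|gap'
python3 -m crank '[[[0,0,0,0,0,0,1.3],[0,0,0,0,0,0,1.3]]]' |egrep 'gap'
python3 -c "
from loc import *
to(.485,-.35,-.022,0); loc(['S1'])"
```

```text
tool_pos: [0.4831, -0.348, 0.0679]
contact_force: [0.9, 0.6, -0.4]
finger_gap: 0.204
finger_gap: 0.208
t 43.05 [ 0.4819 -0.3484  0.0655] shift [0.31 0.15 8.75] rot [np.float64(0.0), np.float64(-0.0), np.float64(-0.1)]
S1 (0.999, 0, 0, 0) at [0.4347 0.0095] ang 18.1
```

```bash

python3 -m crank '[[[0.3,0.1,3,0,0,0,1.3],[0.3,0.1,6,0,0,0,1.3],[0.3,0.1,8,0,0,0,1.3],[0.3,0.1,8.3,0,0,0,1.3]]]' |egrep 'pos|force|gap'
python3 -m crank '[[[0,0,0.3,0,0,0,1.3],[0,0,0.4,0,0,0,1.3],[0,0,0.4,0,0,0,1.3]]]' |egrep 'pos|force|gap'
python3 -m crank '[[[0,0,0.15,0,0,0,1.3],[0,0,0.15,0,0,0,1.3]]]' |egrep 'pos|force|gap'
```

```text
tool_pos: [0.4827, -0.3446, -0.0205]
contact_force: [-0.2, 0.5, -0.9]
finger_gap: 0.209
tool_pos: [0.4837, -0.3447, -0.0226]
contact_force: [-0.9, 1.0, 2.7]
finger_gap: 0.21
tool_pos: [0.4845, -0.3449, -0.0226]
contact_force: [-1.4, 2.7, 7.6]
finger_gap: 0.204
```

```bash

python3 -m crank '[[[0,0,0,0,0,0,4],[0,0,0,0,0,0,4],[0,0,0,0,0,0,4],[0,0,-4,0,0,0,4],[0,0,-9,0,0,0,4]]]' 15|egrep 'pos|force|gap'
python3 -m crank '[[[-2.8,-20,0,0,0,0,4.2],[-2.8,-20,0,0,0,0,4.2],[-2.8,-20,0,0,0,0,4.2],[-2.8,-20,0,0,0,0,4.2],[-2.8,-20,0,0,0,0,4.2]]]' |egrep 'pos|force|gap'
python3 -m crank '[[[-2.2,-15.3,0,0,0,-6,4.2],[-2.2,-15.3,0,0,0,-12,4.2],[-2.2,-15.3,0,0,0,-18,4.2],[-2.2,-15.3,0,0,0,-18,4.2],[-2.2,-15.3,0,0,0,-18,4.2]]]' |egrep 'pos|force|gap'
python3 -m crank '[[[0,0,0,0,0,0,4.2]]]' |egrep 'gap'
python3 - <<'E'
from loc import *
to(.4347,.0095,-.0275,18.1)
q=snapshot('side');print([([round(x) for x in d['box']],round(d['p'],2)) for d in look_for('short_a_mid',q)],'first: 301,263,30,18')
E
```

```text
tool_pos: [0.4821, -0.343, 0.0647]
contact_force: [1.2, -0.8, 0.1]
finger_gap: 0.432
tool_pos: [0.4522, -0.1383, 0.0653]
contact_force: [-0.8, -1.0, -0.5]
finger_gap: 0.451
tool_pos: [0.4294, 0.0155, 0.0668]
contact_force: [1.0, -0.6, 0.5]
finger_gap: 0.452
finger_gap: 0.455
t 45.6 [0.43   0.0144 0.0669] shift [0.33 0.7  9.44] rot [np.float64(-0.5), np.float64(0.2), np.float64(0.3)]
[([300, 263, 31, 18], 0.58)] first: 301,263,30,18
```

```bash

python3 -m crank '[[[0.3,0.6,2,-0.5,0,0,4.2],[0.3,0.6,5,-0.5,0,0,4.2],[0.3,0.6,8,-0.5,0,0,4.2],[0.3,0.6,8.5,-0.5,0,0,4.2],[0.3,0.6,8.5,-0.5,0,0,4.2]]]' |egrep 'pos|force|gap'
python3 -m crank '[[[0,0,0.5,0,0,0,4.2],[0,0,0.9,0,0,0,4.2],[0,0,0.9,0,0,0,4.2]]]' |egrep 'pos|force|gap'
python3 -m crank '[[[0,0,0,0,0,0,1.3],[0,0,0,0,0,0,1.3],[0,0,0,0,0,0,1.3],[0,0,0,0,0,0,1.3],[0,0,0,0,0,0,1.3]]]' 30|egrep 'pos|force|gap'
python3 -m crank '[[[0,0,0,0,0,0,1.3],[0,0,-2,0,0,0,1.3],[0,0,-6,0,0,0,1.3],[0,0,-9,0,0,0,1.3],[0,0,-9,0,0,0,1.3]]]' |egrep 'pos|force|gap'
python3 -c "
from loc import *
to(.565,-.35,.06,0)"
```

```text
tool_pos: [0.433, 0.009, -0.019]
contact_force: [-0.3, -0.1, -0.5]
finger_gap: 0.453
tool_pos: [0.4334, 0.0089, -0.0276]
contact_force: [-0.5, -0.2, -0.2]
finger_gap: 0.451
tool_pos: [0.4337, 0.009, -0.0272]
contact_force: [-0.2, 1.7, 3.4]
finger_gap: 0.208
tool_pos: [0.4378, 0.0087, 0.0673]
contact_force: [0.5, 0.1, -1.1]
finger_gap: 0.21
t 47.5 [0.4378 0.0087 0.0673] shift [ 0.88 38.04  0.82] rot [np.float64(0.1), np.float64(-0.1), np.float64(18.2)]
```

```bash

python3 -m crank '[[[0.5,22,0,0,0,0,1.3],[0.5,22,0,0,0,0,1.3],[0.5,22,0,0,0,0,1.3],[0.5,22,0,0,0,0,1.3],[0.5,22,0,0,0,0,1.3]]]' |egrep 'pos|force|gap'
python3 -m crank '[[[0.4,16,0,0,0,6,1.3],[0.4,16,0,0,0,12,1.3],[0.4,16,0,0,0,18.2,1.3],[0.4,16,0,0,0,18.2,1.3],[0.4,16,0,0,0,18.2,1.3]]]' |egrep 'pos|force|gap'
python3 -m crank '[[[0,0,0,0,0,0,1.3]]]' |egrep 'gap'
python3 -c "
from loc import *
to(.567,-.35,-.022,0)"
```

```text
tool_pos: [0.5114, -0.2026, 0.0668]
contact_force: [0.8, 1.5, -1.1]
finger_gap: 0.208
tool_pos: [0.564, -0.3555, 0.065]
contact_force: [-0.5, 0.9, -1.5]
finger_gap: 0.206
finger_gap: 0.204
t 48.6 [ 0.5633 -0.3546  0.0636] shift [ 0.38 -0.47  8.56] rot [np.float64(0.0), np.float64(0.1), np.float64(-0.3)]
```

```bash

python3 -m crank '[[[0.4,-0.4,3,0,0,0,1.3],[0.4,-0.4,6,0,0,0,1.3],[0.4,-0.4,8,0,0,0,1.3],[0.4,-0.4,8.1,0,0,0,1.3]]]' |egrep 'pos|force|gap'
python3 -m crank '[[[0,0,0.3,0,0,0,1.3],[0,0,0.4,0,0,0,1.3],[0,0,0.4,0,0,0,1.3]]]' |egrep 'pos|force|gap'
python3 -m crank '[[[0,0,0.15,0,0,0,1.3],[0,0,0.15,0,0,0,1.3]]]' |egrep 'pos|force|gap'
```

```text
tool_pos: [0.5643, -0.347, -0.0217]
contact_force: [-0.7, -0.3, -1.8]
finger_gap: 0.203
tool_pos: [0.5651, -0.3469, -0.0239]
contact_force: [-1.8, 2.7, 4.0]
finger_gap: 0.206
tool_pos: [0.5657, -0.3472, -0.0239]
contact_force: [-2.8, 1.9, 7.1]
finger_gap: 0.207
```

```bash

python3 -m crank '[[[0,0,0,0,0,0,4],[0,0,0,0,0,0,4],[0,0,0,0,0,0,4],[0,0,-4,0,0,0,4],[0,0,-9,0,0,0,4]]]' 15|egrep 'pos|force|gap'
python3 -m crank '[[[-4,3,-4,0,0,0,4],[-8,6,-8,0,0,0,4],[-12,9,-9,0,0,0,4],[-16,12,-9,0,0,0,4],[-20,14,-9,0,0,0,4]]]' |egrep 'pos|force|gap'
python3 -m crank '[[[-8,6,0,0,0,0,4],[-8,6,0,0,0,0,4],[-8,6,0,0,0,0,4],[-8,6,0,0,0,0,4]]]' |egrep 'pos|force|gap'
python3 - <<'E'
from h import *
p=snapshot('side');q=snapshot('top')
o=np.zeros((600,800,3),np.uint8);o[:340,:400]=cv2.resize(p['color'][230:332,100:220],(400,340),interpolation=cv2.INTER_CUBIC);o[:340,400:]=cv2.resize(p['color'][165:250,305:425],(400,340),interpolation=cv2.INTER_CUBIC)
o[340:]=cv2.resize(q['color'][120:320,110:540],(800,260)) if 0 else cv2.resize(q['color'][150:290,110:540],(800,260));cv2.imwrite('pics/s15.png',o);print(sense()['clock'])
E
```

```text
tool_pos: [0.5635, -0.3455, 0.063]
contact_force: [1.2, -0.4, 0.6]
finger_gap: 0.428
tool_pos: [0.3799, -0.4778, 0.1549]
contact_force: [-0.5, -0.7, 0.1]
finger_gap: 0.428
tool_pos: [0.2986, -0.5383, 0.1552]
contact_force: [0.9, -0.5, -0.9]
finger_gap: 0.426
51.0
```

View pics/s15.png

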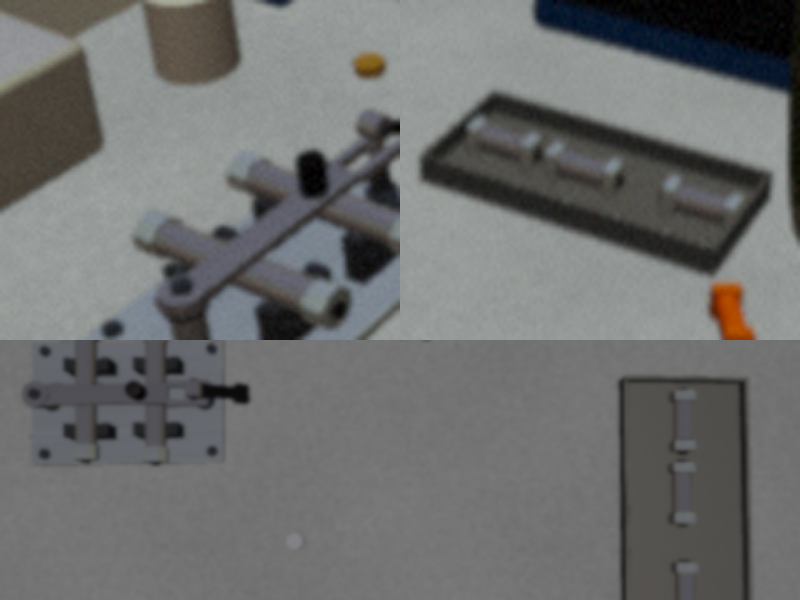

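```bash
python3 - <<'E'
from h import *
q=snapshot('top'); im=q['color'][172:310,444:520].max(2).astype(float); m=(cv2.GaussianBlur(im,(0,0),1)>112).astype(np.uint8)
for th in (100,112,125):
    m=(cv2.GaussianBlur(im,(0,0),1)>th).astype(np.uint8); n,l,st,c=cv2.connectedComponentsWithStats(m)
    print(th,[(ray(q,444+c[i][0],172+c[i][1],.018)[:2].round(3).tolist(),int(st[i][4])) for i in range(1,n) if 8<st[i][4]<400])
p=snapshot('side')
for k,P in(('strap',p),('lever_pad',p),('short_a_mid',p),('short_a_mid',q),('long_a_mid',p)): print(k,[([round(x) for x in d['box']],round(d['p'],2)) for d in look_for(k,P)])
E
```

```text
100 [([0.597, -0.353], 25), ([0.541, -0.352], 24), ([0.515, -0.35], 27), ([0.46, -0.35], 36), ([0.403, -0.352], 32), ([0.347, -0.352], 24)]
112 [([0.33, -0.282], 15)]
125 []
strap [([149, 272, 71, 54], 0.94)]
lever_pad [([349, 201, 21, 13], 0.67), ([205, 262, 26, 9], 0.51)]
short_a_mid [([325, 197, 26, 13], 0.44)]
short_a_mid [([472, 173, 11, 37], 0.86), ([124, 150, 122, 71], 0.7)]
long_a_mid [([167, 277, 65, 31], 0.61), ([313, 187, 105, 45], 0.31)]
```

```bash
python3 -c "
from workcell import close_job; print(close_job())"
```

```text
the job is handed in; nothing more can be done
None
```

I opened the strap and laid both long columns in the grooves, one in each. I then swung the strap back against its closed stop and pressed the cam lever down to its stop. All three short columns are in the tray; the orange look-alike was left alone. I handed the job in at about 51 s on the robot clock.

**What the last checks showed**
- **Grooves:** both long columns seated at the expected height, and both lie across the blocks under the closed strap in the last picture.
- **Lever:** it met a hard stop at about 25 N, at the height expected for the clamped angle. In the last pictures it was still pointing below level.
- **Short columns:** each one's nuts measure about 56 mm apart, as they should, and all three lie flat.

**What disagreed**
- **Reported height:** the tool height reads about 35 mm too low. I found this by touching the table and corrected for it; before that, the first grasp at the strap knob missed.
- **Moved short column:** one short column slid about 25 mm after I placed it, probably the announced knock. It now lies close to the tray's end wall, and its level slope in the side view says it is flat on the floor and inside.
- **Network reports:** they also gave some false boxes, for example the tray or fixture reported as a column or the lever pad. I judged those against the pictures instead.

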